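Swap the relay wedged between capacitor and heat sink

ROBOT

A 6-joint arm with a two-finger parallel gripper is mounted at the origin on the work surface. World frame = base frame: x ahead of the robot, y to its left, z up, the work surface at z = 0. Lengths are in m, angles in rad, forces in N, time in s.
With the tool pointing down it reaches from about 0.325 to 1 m from the base axis. Payload 5.1 kg.
Tool frame: the origin (TCP) lies on the centre line of the jaws, within the pads' length; the fingertips stand ahead of it and the grasp point (between the pads) lies 11 mm behind it (arm.finger_overhang is the x of the fingertips in the tool frame, in m); x points along the fingers, z is the direction in which the jaws open and shut, and the axes are right-handed (so a half turn about x gives the same grasp; the last joint's range is limited). The gripper opens to 85 mm and grips with 20 to 120 N. Pads are 22 mm wide; open, the fingers measure 114 mm over their backs; the gripper's body (76 mm by 85 mm) begins 54 mm behind the grasp point. The pads swing forward as they close: fully open they stand 13 mm farther back than shut.
Start: joints at [-1.359, 0.124, 1.65, -0, 1.367, -0.083], TCP at [0.189, -0.622, 0.239] pointing down, gripper open.
Joint ranges: [-2.61, 2.61], [-1.02, 2.33], [0.03, 2.71], [-1.35, 4.49], [0.32, 2.68], [-2.91, 2.91]. Speed limits (rad/s): [2.57, 2.57, 3.14, 3.14, 3.14, 3.14].

INTERFACE

Orientations are given as [roll, pitch, yaw] about the fixed x, y, z axes, in that order (R = Rz(yaw) Ry(pitch) Rx(roll)).
In Python, from cell import monitor, vision, arm gives the robot as it stands. The module is installed in compiled form; this text tells all that it offers.
- The arm moves only by the tool move_arm, never from a script. Its argument "deltas" is text: rows parted by semicolons, each of 5 numbers parted by spaces: the closure, from -1 (fully open) to 1 (shut), then the shift along the tool's x, y, z in cm, then the turn about the tool's x in rad. A call has 1 to 20 rows; each row shifts and turns the pose as measured when the row begins, along the tool's axes as they then stand; what a row does not reach is not made up. A row lasts 1/12 s, in which the tool goes at most 41.7 mm and 7.16 degrees, less where a joint would pass 70% of its speed; a pose out of reach is approached as far as the arm can. A call is refused whole if a number of a shift passes 4.17 or a number of a turn 0.125, either way. A call with a gripper value outside its range is refused whole. The fingers move at their own pace and stop on an object; "squeeze" is the grip in N (left out, the last holds). Time passes only in rows, so rows that do not move let the fingers close. It gives the time, the measured TCP pose, the force and the opening at its end, in the units of the state.
- monitor.sense(): the state, without advancing time (a new reading comes with each control period).
- vision.get_image(name): name is "scene" or "top" or "wrist"; returns a dict with "image" (384x512x3 uint8, red, green, blue), "K" (3x3 intrinsics, pixels), "extrinsics" (4x4, takes a point from world to camera coordinates). Camera axes: x right, y up, looking along -z (the intrinsics and any distortion apply to the point x, -y, -z); pixel columns grow to the right and rows downward; lengths in m; the calibration is good to about 2 mm. A picture is of the moment at which its call begins. There is no depth.
- arm.hand_in(): hands the job in, once; it reports no verdict.
Trained networks look in a picture, given as the dict that the camera call returned (one of the last four; its "shot" number tells which), for a name from the list of things; names that differ only in an ending like _2 or _b are one class to them, and where a whole thing is asked for, a point or a joint stands for the part that bears it (a point fixed in the world has none). Each returns a list of dicts, best first, with "confidence" (0 to 1); they miss things now and then, are a little off and sometimes report something else, mostly with a low value. They report only what shows in the picture. A call takes as long as a camera call. They do not tell look-alikes from the thing itself.
- vision.search_frame(picture, name): "position" ([x, y, z] in m, in world coordinates, good to about 4 mm: the middle of the surface that is visible of it).
- vision.regions_of(picture, name): "pixels" (384x512 bool, what is visible of it).
- vision.tip_of(picture, name): "position" ([x, y, z] in m, in world coordinates, good to about 4 mm: a listed point, or the origin of a listed thing).
The state is a dict: "time_s": time; "qpos": joint angles; "joint_velocities": joint speeds; "effort": joint torques, N m; "ee_pos": TCP position; "orientation": TCP orientation; "wrist_force": force on the tool from outside, world axes, zero at the start; "wrist_torque": the same for the moment, N m; "width": opening from 0.0 (shut) to 1.0 (fully open).
Only numpy, scipy, OpenCV 4.12 (cv2) and the standard library are available. Lean on these libraries where they do the work, as an engineer would, in place of code of your own. Each camera call takes 0.05 s, during which the arm holds its last target.

TASK

Replace the worn relay in the aluminium housing, the low black block wedged between the tall white capacitor and the tall finned heat sink: first stand the capacitor and the heat sink on the black mat, then lay the worn relay flat in the walled grey tray, and set the identical fresh relay from the cardboard sheet squarely on the middle pad in its place. Finally stand the capacitor and the heat sink upright and square again, each on the pad it came from. Set things down rather than dropping them, knock nothing over, and leave the multimeter where it lies.

Things in the scene. Friction and masses are not known exactly. Their poses are not given: they have to be found in the camera images.
- housing: Machined aluminium housing, fixed, 150 (x) x 250 (y) x 60 mm, low black connectors on its +x side. Origin: centre of underside, z up. On top three black pads in a row along its y: centres x = 0, y = -54, 0, +54 mm, each 98 x 50 x 3 mm; parts stand 63 mm above the origin. Middle pad: worn relay; outer pads: capacitor and heat sink, either way round.
- film_c (a point): Film capacitor: smooth white upright block, 92 (x) x 46 (y) x 90 mm tall, 0.3 kg, loose. Point: its centre, 45 mm above its underside; z up. Starts on an outer pad, its x along the housing's x. Grip it across y in its upper half, fingertips over 32 mm above its underside: the 32 mm tall relay stands 10 mm beside it.
- sink_c (a point): Heat sink: bare aluminium, upright, 92 (x) x 46 (y) x 90 mm tall, 0.34 kg, loose; five upright 5 mm fins along its x, the outer ones flat faces at y = -23 and +23 mm, joined by a rib at mid-length. Point: its centre, 45 mm above its underside; z up. Starts on the other outer pad, turned alike. Grip it across y, at mid-length, in its upper half.
- old_c (a point): Worn relay: low black block, two flush copper terminals on top, 96 (x) x 42 (y) x 32 mm tall, 0.2 kg, loose. Point: its centre, 16 mm above its underside; z up. Starts on the middle pad between capacitor and heat sink, its x along the housing's x (10 mm gap each side: no room for fingers until both are cleared). Grip it across y.
- new_c (a point): Fresh relay: the same as the worn one in shape, size and look (96 x 42 x 32 mm); starts lying on the cardboard sheet. Point: its centre, 16 mm above its underside; z up. On the middle pad its 96 mm side runs along the housing's x.
- mat: Black rubber mat on the bench, fixed, 130 (x) x 180 (y) x 3 mm, empty: the side area for the capacitor and the heat sink, side by side along its y. Origin: centre of its underside, z up.
- tray: Open grey plastic tray on the bench, fixed, 150 (x) x 130 (y) mm outside, walls 18 mm high and 4 mm thick, floor 4 mm thick; empty at the start, for the worn relay. Origin: centre of its underside, z up.
- sheet: Brown cardboard sheet on the bench, fixed, 125 (x) x 100 (y) x 6 mm, on which the fresh relay starts near the middle. Origin: centre of its underside, z up.
- meter_c (a point): Multimeter, black, 165 (x) x 82 (y) x 34 mm with a 10 mm high dial on top, 0.9 kg, lying loose on the bench; not part of the job. Point: its centre, 17 mm above its underside.
Things that resemble listed ones, but are neither listed nor needed, are in the scene too. Leave any red look-alike of the part that bears film_c alone. Leave any red look-alike of the part that bears sink_c alone.

How it is judged:
On the way, in this order (a step that is already met when the one before it is completed fails the run):
1. the capacitor and the heat sink both stand upright on the mat (x of film_c in the frame of mat between -0.065 and 0.065 m and y of film_c in the frame of mat between -0.09 and 0.09 m and z of film_c in the frame of mat between 0.04 and 0.054 m and angle between each of film_c, sink_c's own z axis and vertical below 0.1 rad and x of sink_c in the frame of mat between -0.065 and 0.065 m and y of sink_c in the frame of mat between -0.09 and 0.09 m and z of sink_c in the frame of mat between 0.04 and 0.054 m and linear speed of each of film, sink below 0.02 m/s), for 0.2 s.
2. the worn relay lies flat in the tray (x of old_c in the frame of tray between -0.05 and 0.05 m and y of old_c in the frame of tray between -0.05 and 0.05 m and z of old_c in the frame of tray between 0.013 and 0.027 m and angle between old_c's own z axis and vertical below 0.1 rad and linear speed of old below 0.02 m/s), for 0.2 s.
3. the fresh relay lies square on the middle pad of the housing, while the capacitor and the heat sink stand on the mat (x of new_c in the frame of housing between -0.012 and 0.012 m and y of new_c in the frame of housing between -0.01 and 0.01 m and z of new_c in the frame of housing between 0.073 and 0.085 m and angle between each of new_c, film_c, sink_c's own z axis and vertical below 0.1 rad and angle between the x axis of new_c and the x axis of housing, either way round below 0.17 rad and x of film_c in the frame of mat between -0.065 and 0.065 m and y of film_c in the frame of mat between -0.09 and 0.09 m and z of film_c in the frame of mat between 0.04 and 0.054 m and x of sink_c in the frame of mat between -0.065 and 0.065 m and y of sink_c in the frame of mat between -0.09 and 0.09 m and z of sink_c in the frame of mat between 0.04 and 0.054 m and linear speed of new below 0.02 m/s), for 0.2 s.
At the end, for the whole second after the job is handed in: Fresh relay flat and square (0.17 rad) on the middle pad, within 12 mm along the housing's x and 10 mm along y; worn relay flat in the tray; capacitor and heat sink upright and square (0.17 rad), each within 12 mm of where it started; all at rest (all of step 2 and x of new_c in the frame of housing between -0.012 and 0.012 m and y of new_c in the frame of housing between -0.01 and 0.01 m and z of new_c in the frame of housing between 0.073 and 0.085 m and angle between each of new_c, film_c, sink_c's own z axis and vertical below 0.1 rad and angle between the x axis of each of new_c, film_c, sink_c and the x axis of housing, either way round below 0.17 rad and distance of each of film_c, sink_c from where it was at the start of the episode below 0.012 m and linear speed of each of film, sink, new below 0.02 m/s); the robot touches nothing.
It fails at once if capacitor, heat sink or a relay tipped by more than 0.6 rad (angle between any of film_c, sink_c, old_c, new_c's own z axis and vertical above 0.6 rad).
It fails at once if the multimeter shifted by more than 20 mm (distance of meter_c from where it was at the start of the episode above 0.02 m).
It fails at once if capacitor, heat sink or a relay dropped: falling faster than 0.7 m/s out of the fingers (a drop of some 30 mm or more) ((linear speed of film above 0.7 m/s and contact force between the fingers and film below 0.05 N) or (linear speed of sink above 0.7 m/s and contact force between the fingers and sink below 0.05 N) or (linear speed of old above 0.7 m/s and contact force between the fingers and old below 0.05 N) or (linear speed of new above 0.7 m/s and contact force between the fingers and new below 0.05 N)).
It also fails if it takes over 139 s, if anything falls off the work surface, if the arm or the gripper's body presses on something with over 40 N, if the wrist force passes 120 N, or if a joint passes its speed limit or range.

## Working session

There is one attempt and no reset: what is moved stays moved. The work goes in short steps, Python scripts to look and compute and a tool call to move; the robot and the scene stay as the last step left them, time stands still between calls to the robot, and variables do not carry over. Pictures are saved under pics/ and viewed, and the job is handed in when it is done.

Besides the shell and the picture viewer there is one more tool, called after "Request:" by a JSON object that holds its "method" and its "body", one argument or row to a line. move_arm: Moves the arm, as the interface text tells. Its arguments: {"type":"object","properties":{"deltas":{"type":"string"},"squeeze":{"type":"number"}},"required":["deltas"]}

```bash
mkdir -p pics; ls
cat > h.py <<'E'
from cell import monitor, vision, arm
import numpy as np, cv2
def shot(cam,name):
    p=vision.get_image(cam); cv2.imwrite(f'pics/{name}.png',cv2.cvtColor(p['image'],cv2.COLOR_RGB2BGR)); return p
def proj(p,X):
    X=np.atleast_2d(X); c=(p['extrinsics'][:3,:3]@X.T).T+p['extrinsics'][:3,3]
    u=c*[1,-1,-1]; u=(p['K']@u.T).T; return u[:,:2]/u[:,2:]
def ray(p,uv,z):
    uv=np.atleast_2d(uv); d=np.linalg.inv(p['K'])@np.c_[uv,np.ones(len(uv))].T
    d=d*np.array([[1],[-1],[-1]]); R=p['extrinsics'][:3,:3]; t=p['extrinsics'][:3,3]
    D=(R.T@d).T; o=-R.T@t; s=(z-o[2])/D[:,2]; return o+s[:,None]*D
E
python3 - <<'E'
from h import *
for c in ['top','scene']:
    p=shot(c,c+'0')
    print(c,-p['extrinsics'][:3,:3].T@p['extrinsics'][:3,3])
    for n in ['housing','film_c','sink_c','old_c','new_c','mat','tray','sheet','meter_c']:
        for r in vision.tip_of(p,n)[:3]: print(n,np.round(r['position'],3),round(r['confidence'],2))
s=monitor.sense(); print(s); print(arm.finger_overhang)
E
```

```text
pics
top [ 0.35089225 -0.06124513  1.38105382]
housing [ 0.595 -0.008  0.001] 0.96
film_c [ 0.471 -0.447  0.044] 0.66
film_c [ 0.608 -0.064  0.111] 0.65
sink_c [0.206 0.306 0.044] 0.93
sink_c [0.588 0.045 0.109] 0.58
old_c [ 0.602 -0.012  0.075] 0.6
old_c [ 0.606 -0.058  0.111] 0.48
new_c [ 0.391 -0.289  0.024] 0.74
mat [0.591 0.318 0.002] 0.73
tray [ 0.394  0.293 -0.001] 0.91
sheet [ 0.395 -0.283 -0.002] 0.72
meter_c [ 0.596 -0.313  0.016] 0.64
scene [ 0.8705657  -0.93935787  0.86452756]
housing [ 0.599 -0.012 -0.002] 0.61
film_c [ 0.612 -0.064  0.112] 0.9
film_c [ 0.468 -0.449  0.049] 0.87
sink_c [0.204 0.309 0.044] 0.81
sink_c [ 0.39  -0.286  0.019] 0.33
new_c [ 0.388 -0.286  0.02 ] 0.83
mat [ 0.592  0.318 -0.001] 0.78
mat [ 0.392  0.292 -0.   ] 0.51
tray [ 0.393  0.292 -0.001] 0.83
sheet [ 0.39  -0.282  0.001] 0.56
meter_c [ 0.593 -0.316  0.017] 0.57
{'time_s': 1.0, 'qpos': array([-1.35859721e+00,  1.23802223e-01,  1.65031066e+00, -1.32679948e-05,
        1.36750011e+00, -8.25983948e-02]), 'joint_velocities': array([ 3.78985129e-04, -3.22647868e-04,  1.91357703e-03,  2.81512295e-04,
       -8.74534158e-05,  1.37239016e-04]), 'effort': array([-1.50121457e-03, -4.23609531e+01, -3.65766335e+01, -9.68369500e-05,
        6.09832077e-04,  2.64622948e-06]), 'ee_pos': array([ 0.18882131, -0.62195254,  0.23931446]), 'orientation': array([-2.65556753,  1.57077219,  2.35162164]), 'wrist_force': array([-0.28607898,  0.26067085,  0.38801383]), 'wrist_torque': array([-0.00621593, -0.01450365, -0.01693223]), 'width': 1.0034922040971646}
0.008
```

View pics/top0.png

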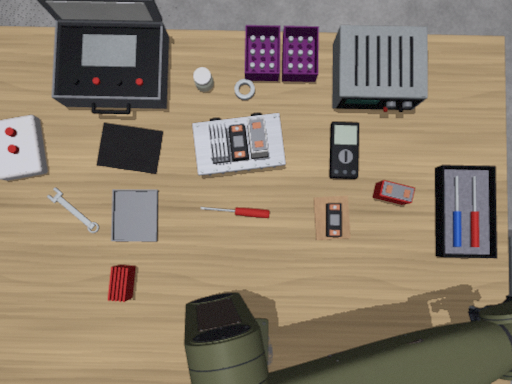

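View pics/scene0.png

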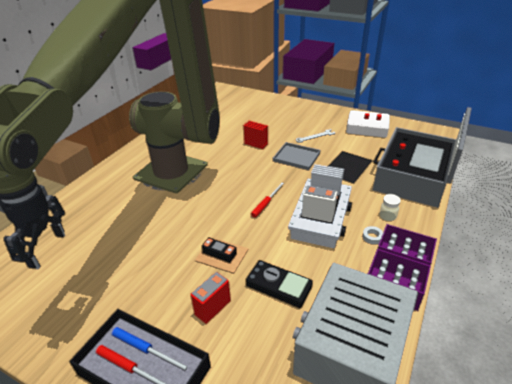

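Run:
```python
from h import *
p=vision.get_image('top')
for n in ['housing','film_c','sink_c','old_c','new_c','mat','tray','sheet','meter_c']:
    for r in vision.regions_of(p,n)[:2]:
        m=r['pixels'].astype(np.uint8); c=max(cv2.findContours(m,0,2)[0],key=cv2.contourArea)
        b=cv2.minAreaRect(c); print(n,round(r['confidence'],2),m.sum(),np.round(b[0]),np.round(b[1]),round(b[2],1), np.round(cv2.boxPoints(b)).tolist())
I=p['image'];b=cv2.resize(I[120:320,200:400],(800,800),interpolation=cv2.INTER_CUBIC)[:600]
cv2.imwrite('pics/z.png',b[...,::-1])
from scipy.spatial.transform import Rotation as R
s=monitor.sense();print(R.from_euler('xyz',s['orientation']).as_matrix().round(3))
```

```text
housing 0.78 2746 [239. 142.] [56. 89.] 82.7 [[191.0, 120.0], [279.0, 109.0], [286.0, 165.0], [198.0, 176.0]]
film_c 0.83 706 [394. 192.] [39. 19.] 12.5 [[373.0, 197.0], [377.0, 178.0], [415.0, 187.0], [411.0, 205.0]]
film_c 0.54 2692 [239. 142.] [57. 88.] 83.2 [[191.0, 119.0], [279.0, 108.0], [286.0, 165.0], [198.0, 176.0]]
sink_c 0.96 715 [218. 141.] [40. 20.] 81.6 [[206.0, 123.0], [225.0, 120.0], [231.0, 160.0], [212.0, 163.0]]
sink_c 0.93 946 [122. 283.] [27. 38.] 5.7 [[107.0, 300.0], [110.0, 262.0], [137.0, 265.0], [133.0, 303.0]]
old_c 0.97 592 [239. 141.] [37. 17.] 82.9 [[228.0, 124.0], [244.0, 121.0], [249.0, 158.0], [233.0, 161.0]]
new_c 0.69 517 [334. 220.] [33. 15.] 90.0 [[326.0, 203.0], [341.0, 203.0], [341.0, 236.0], [326.0, 236.0]]
new_c 0.62 503 [238. 141.] [35. 15.] 86.6 [[229.0, 124.0], [244.0, 123.0], [246.0, 159.0], [231.0, 160.0]]
mat 0.69 2658 [130. 147.] [62. 44.] 8.1 [[96.0, 165.0], [102.0, 121.0], [164.0, 130.0], [157.0, 173.0]]
tray 0.92 2413 [134. 214.] [51. 47.] 90.0 [[111.0, 189.0], [158.0, 189.0], [158.0, 240.0], [111.0, 240.0]]
sheet 0.75 900 [332. 217.] [43. 35.] 86.3 [[313.0, 197.0], [348.0, 195.0], [351.0, 238.0], [316.0, 240.0]]
meter_c 0.6 1743 [344. 150.] [59. 31.] 90.0 [[329.0, 120.0], [360.0, 120.0], [360.0, 179.0], [329.0, 179.0]]
[[ 0.     0.957  0.291]
 [-0.     0.291 -0.957]
 [-1.    -0.     0.   ]]
```

The top view shows the white capacitor at (258,138), the relay at (238,142) and the heat sink at (219,143) on the housing, which is yawed about +7°. The mat is at (130,148), the tray at (135,215) and the sheet with the fresh relay at (333,219). Red look-alikes sit at (395,192) and (122,283). Next I move the wrist camera over the housing.

Request:
{"method": "move_arm", "body": {
  "deltas": "-1 -0.6 2.8 -2.3 0;-1 -0.6 2.8 -2.3 0;-1 -0.6 2.8 -2.3 0;-1 -0.6 2.8 -2.3 0;-1 -0.6 2.8 -2.3 0;-1 -0.6 2.8 -2.3 0;-1 -0.6 2.8 -2.3 0;-1 -0.6 2.8 -2.3 0;-1 -0.6 2.8 -2.3 0;-1 -0.6 2.8 -2.3 0;-1 -0.6 2.8 -2.3 0;-1 -0.6 2.8 -2.3 0;-1 -0.6 2.8 -2.3 0;-1 -0.6 2.8 -2.3 0;-1 -0.6 2.8 -2.3 0;-1 -0.6 2.8 -2.3 0;-1 -0.6 2.8 -2.3 0;-1 -0.6 2.8 -2.3 0",
  "squeeze": 40
}}

```text
time_s: 3.0
ee_pos: [0.5632, -0.0599, 0.3527]
orientation: [0.942, 1.564, -0.347]
wrist_force: [0.7, -0.8, 0.2]
width: 1.003
```

```bash
cat >> h.py <<'E'
from scipy.spatial.transform import Rotation as Rot
def st():
    s=monitor.sense(); M=Rot.from_euler('xyz',s['orientation']).as_matrix(); return s,M
def show():
    s,M=st(); print('t',round(s['time_s'],2),'pos',s['ee_pos'].round(4),'zang',round(np.degrees(np.arctan2(M[1,2],M[0,2])),2),'tilt',M[2].round(3),'w',round(s['width'],3),'F',s['wrist_force'].round(1))
def plan(x,y,z,zang,n=1):
    """total shift in cm in present tool axes, turn"""
    s,M=st(); d=M.T@(np.array([x,y,z])-s['ee_pos'])*100
    a=np.radians(zang)-np.arctan2(M[1,2],M[0,2]); a=(a+np.pi)%(2*np.pi)-np.pi
    print('shift cm',d.round(2),'turn',round(-a,3),'| per row of',n,(d/n).round(3),round(-a/n,4))
E
python3 -c "
from h import *
show()
plan(0.598,-.01,.36,-83)
p=shot('wrist','w0');print((-p['extrinsics'][:3,:3].T@p['extrinsics'][:3,3]).round(3))
p=shot('top','t1')"
```

```text
t 3.0 pos [ 0.5632 -0.0599  0.3527] zang -73.89 tilt [-1.     0.005  0.004] w 1.003 F [ 0.7 -0.8  0.2]
shift cm [-0.72  4.73 -3.83] turn 0.159 | per row of 1 [-0.717  4.729 -3.83 ] 0.1591
[ 0.644 -0.036  0.488]
```

View pics/w0.png

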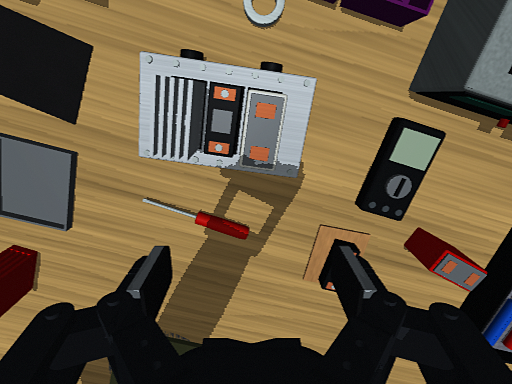

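View pics/t1.png

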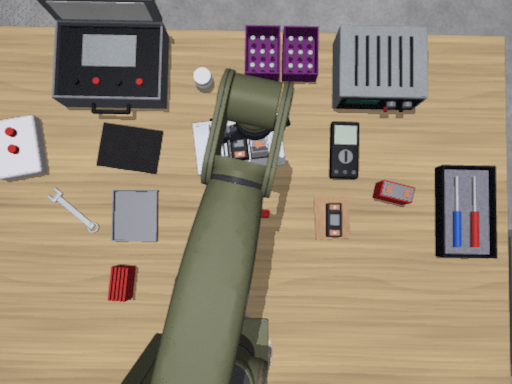

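The wrist view shows the housing at (228,115), the film capacitor's top at (263,130), the relay at (221,118) and the heat sink at (175,118). Mat, tray and sheet are also in view. I'll zoom in to pick corners.

Run:
```python
from h import *
p=vision.get_image('wrist'); np.savez('w0.npz',image=p['image'],K=p['K'],extrinsics=p['extrinsics'])
I=p['image'][...,::-1]
cv2.imwrite('pics/z1.png',cv2.resize(I[40:185,130:325],(780,580),interpolation=cv2.INTER_CUBIC))
cv2.imwrite('pics/z2.png',cv2.resize(I[0:240,0:105],None,fx=2.5,fy=2.5,interpolation=cv2.INTER_CUBIC))
cv2.imwrite('pics/z3.png',cv2.resize(I[215:305,295:385],None,fx=6,fy=6,interpolation=cv2.INTER_CUBIC))
for n in ['housing','film_c','sink_c','old_c','new_c','mat','tray','sheet']:
    for r in vision.tip_of(p,n)[:2]: print(n,np.round(r['position'],3),round(r['confidence'],2))
```

```text
housing [ 0.595 -0.01  -0.002] 0.82
film_c [ 0.466 -0.452  0.044] 0.63
sink_c [ 0.596 -0.007  0.081] 0.66
sink_c [0.199 0.31  0.047] 0.58
old_c [ 0.595 -0.008  0.08 ] 0.64
new_c [ 0.388 -0.283  0.02 ] 0.83
new_c [ 0.396 -0.283 -0.002] 0.4
mat [ 0.586  0.312 -0.003] 0.87
mat [0.591 0.043 0.114] 0.46
tray [ 0.395  0.294 -0.001] 0.6
sheet [ 0.397 -0.282  0.002] 0.71
```

View pics/z1.png

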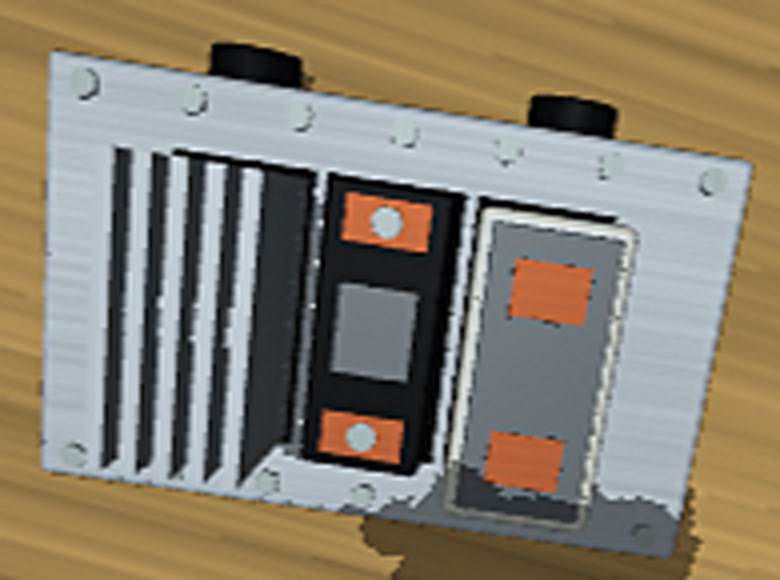

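View pics/z2.png

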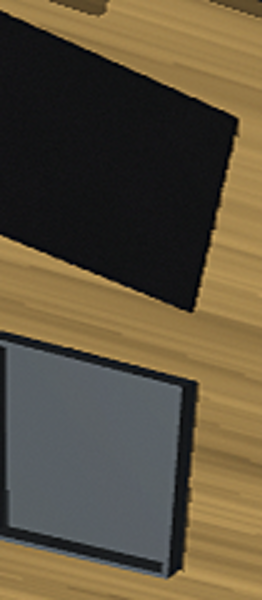

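View pics/z3.png

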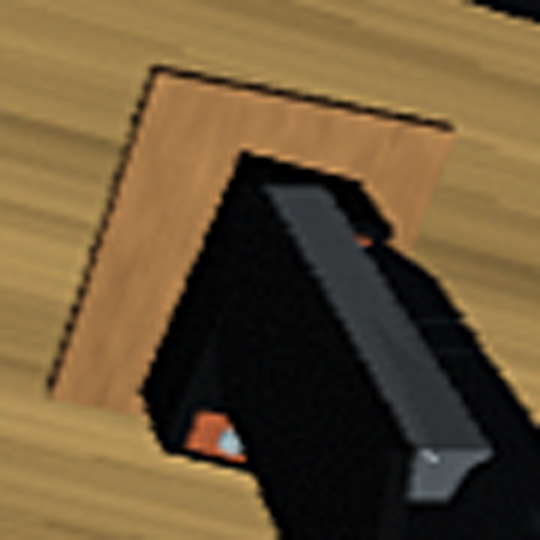

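Run:
```python
from h import *
p=dict(np.load('w0.npz'))
def q(name,pts,off,sc,z):
    w=ray(p,np.array(pts)/sc+off,z)[:,:2]; print(name,w.round(4).tolist(),'mean',w.mean(0).round(4))
    r=cv2.minAreaRect(w.astype(np.float32)*1000)
    for i in range(len(w)):
        d=w[(i+1)%len(w)]-w[i]; print('   len',round(np.hypot(*d)*1000,1),'dir',round(np.degrees(np.arctan2(d[1],d[0])),1))
o=[130,40]
q('housing',[(52,52),(750,162),(672,556),(43,470)],o,4,.06)
q('film',[(483,208),(637,228),(583,525),(447,508)],o,4,.153)
q('relay',[(387,222),(361,437)],o,4,.095)
q('sink',[(180,160),(160,475)],o,4,.153)
q('mat',[(238,120),(192,311)],[0,0],2.5,.003)
q('tray',[(197,382),(170,576)],[0,0],2.5,.018)
q('sheet',[(52,392),(152,68),(452,127)],[295,215],6,.006)
# top
p=vision.get_image('top'); I=p['image'][...,::-1]
np.savez('t1.npz',image=p['image'],K=p['K'],extrinsics=p['extrinsics'])
cv2.imwrite('pics/z4.png',cv2.resize(I[110:260,85:185],None,fx=4,fy=4,interpolation=cv2.INTER_CUBIC))
cv2.imwrite('pics/z5.png',cv2.resize(I[180:255,300:375],None,fx=7,fy=7,interpolation=cv2.INTER_CUBIC))
```

```text
housing [[0.6544, 0.1235], [0.6896, -0.1197], [0.5442, -0.142], [0.5079, 0.1025]] mean [ 0.599  -0.0089]
   len 245.8 dir -81.8
   len 147.1 dir -171.3
   len 247.2 dir 98.4
   len 148.0 dir 8.2
film [[0.6473, -0.0334], [0.6545, -0.0767], [0.5677, -0.089], [0.561, -0.0474]] mean [ 0.6076 -0.0616]
   len 43.9 dir -80.5
   len 87.7 dir -171.9
   len 42.1 dir 99.2
   len 87.4 dir 9.2
relay [[0.6344, -0.0041], [0.5625, -0.0138]] mean [ 0.5985 -0.0089]
   len 72.5 dir -172.3
   len 72.5 dir 7.7
sink [[0.6354, 0.0508], [0.5462, 0.0387]] mean [0.5908 0.0448]
   len 90.1 dir -172.3
   len 90.1 dir 7.7
mat [[0.6415, 0.2168], [0.5155, 0.2331]] mean [0.5785 0.225 ]
   len 127.1 dir 172.6
   len 127.1 dir -7.4
tray [[0.4729, 0.2172], [0.32, 0.2223]] mean [0.3964 0.2198]
   len 153.0 dir 178.1
   len 153.0 dir -1.9
sheet [[0.3325, -0.2385], [0.4554, -0.2274], [0.463, -0.3268]] mean [ 0.417  -0.2642]
   len 123.3 dir 5.1
   len 99.7 dir -85.6
   len 157.6 dir 145.9
```

View pics/z4.png

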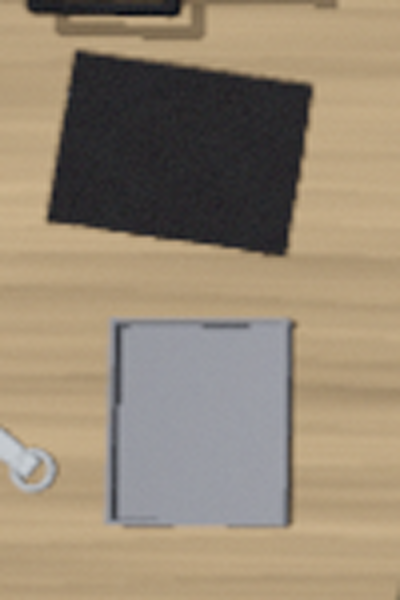

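View pics/z5.png

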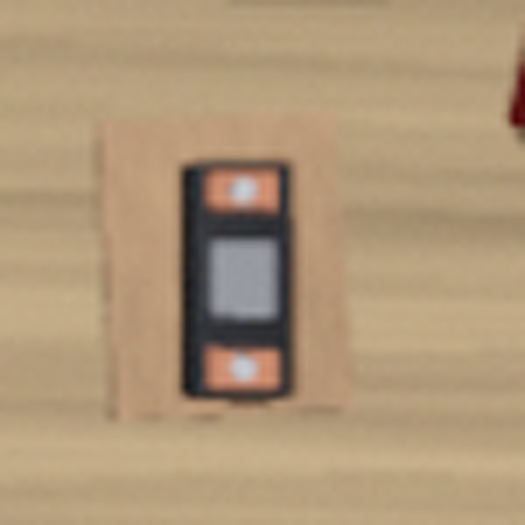

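Run:
```python
from h import *
show(); plan(.607,-.062,.20,-82)
p=dict(np.load('t1.npz'))
def q(name,pts,off,sc,z):
    w=ray(p,np.array(pts)/sc+off,z)[:,:2]; print(name,w.round(4).tolist(),'mean',w.mean(0).round(4))
    for i in range(len(w)):
        d=w[(i+1)%len(w)]-w[i]; print('   len',round(np.hypot(*d)*1000,1),'dir',round(np.degrees(np.arctan2(d[1],d[0])),1))
q('mat',[(77,52),(313,86),(287,254),(48,221)],[85,110],4,.003)
q('tray',[(108,320),(293,320),(291,523),(108,523)],[85,110],4,.018)
q('sheet',[(102,115),(337,115),(350,408),(112,417)],[300,180],7,.006)
q('new',[(244,190),(244,368)],[300,180],7,.038)
```

```text
t 3.6 pos [ 0.5622 -0.0626  0.3521] zang -73.98 tilt [-1.     0.005  0.003] w 1.002 F [0.3 0.  0.3]
shift cm [15.23  4.26  1.13] turn 0.14 | per row of 1 [15.233  4.256  1.127] 0.1399
mat [[0.6613, 0.3928], [0.6394, 0.2174], [0.5141, 0.2324], [0.5351, 0.4089]] mean [0.5875 0.3129]
   len 176.7 dir -97.1
   len 126.1 dir 173.2
   len 177.7 dir 83.2
   len 127.3 dir -7.3
tray [[0.4617, 0.3572], [0.4643, 0.2232], [0.3178, 0.2197], [0.3152, 0.3513]] mean [0.3898 0.2878]
   len 134.0 dir -88.9
   len 146.6 dir -178.6
   len 131.6 dir 91.1
   len 146.6 dir 2.3
sheet [[0.4555, -0.2316], [0.4575, -0.3297], [0.3356, -0.3359], [0.33, -0.2372]] mean [ 0.3946 -0.2836]
   len 98.1 dir -88.9
   len 122.0 dir -177.1
   len 98.9 dir 93.3
   len 125.7 dir 2.5
new [[0.4236, -0.2858], [0.3513, -0.2864]] mean [ 0.3875 -0.2861]
   len 72.3 dir -179.5
   len 72.3 dir 0.5
```

Request:
{"method": "move_arm", "body": {
  "deltas": "-1 1 0.6 0.15 0.02;-1 1 0.6 0.15 0.02;-1 1 0.6 0.15 0.02;-1 1 0.6 0.15 0.02;-1 1 0.6 0.15 0.02;-1 1 0.6 0.15 0.02;-1 1.5 0.6 0.1 0.02;-1 1.5 0 0 0;-1 1.5 0 0 0;-1 1.5 0 0 0;-1 1.5 0 0 0;-1 0 0 0 0;-1 0 0 0 0"
}}

```text
time_s: 4.68
ee_pos: [0.6108, -0.0644, 0.1972]
orientation: [-1.671, 1.566, -3.125]
wrist_force: [0.7, 0.4, 0.3]
width: 0.997
```

Run:
```python
from h import *
show(); plan(.607,-.062,.118,-82)
p=shot('wrist','w1')
s=shot('scene','s1')
```

```text
t 4.68 pos [ 0.6108 -0.0644  0.1972] zang -83.3 tilt [-1.    -0.004 -0.   ] w 0.997 F [0.7 0.4 0.3]
shift cm [ 7.92 -0.31 -0.28] turn -0.023 | per row of 1 [ 7.922 -0.31  -0.283] -0.0227
```

View pics/w1.png

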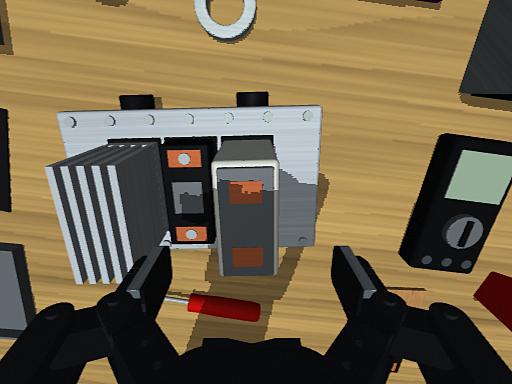

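The capacitor's top, with corners near (217,166) to (277,274), sits centred between the fingertips at x≈160 and 342. The left finger passes over the relay.

Run:
```python
from h import *
p=vision.get_image('wrist');I=p['image'][...,::-1]
print(ray(p,[(215,163),(278,163),(277,276),(219,276)],.153).round(4).tolist(),ray(p,[(215,163),(278,163),(277,276),(219,276)],.153).mean(0))
cv2.imwrite('pics/z6.png',cv2.resize(I[140:290,200:300],None,fx=4,fy=4,interpolation=cv2.INTER_CUBIC))
```

```text
[[0.6485, -0.0363, 0.153], [0.6534, -0.0771, 0.153], [0.5667, -0.0894, 0.153], [0.5615, -0.0459, 0.153]] [ 0.60751633 -0.06216369  0.153     ]
```

View pics/z6.png

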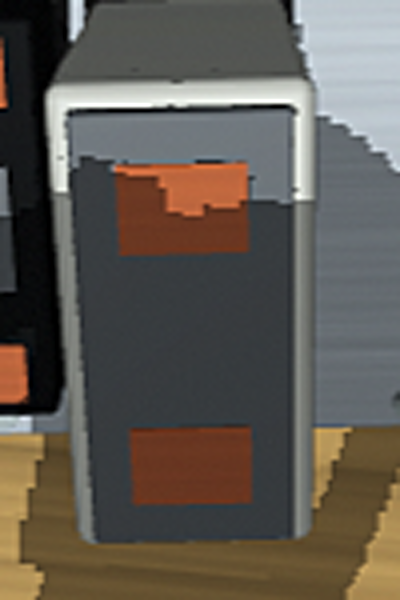

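Request:
{"method": "move_arm", "body": {
  "deltas": "-1 1.5 -0.15 -0.14 -0.012;-1 1.5 -0.15 -0.14 -0.01;-1 1.4 0 0 0;-1 1.4 0 0 0;-1 1.2 0 0 0;-1 0.5 0 0 0;-1 0 0 0 0"
}}

```text
time_s: 5.42
ee_pos: [0.6145, -0.0635, 0.1303]
orientation: [1.183, 1.554, -0.249]
wrist_force: [-0.1, -0.4, -0.3]
width: 1.0
```

Run:
```python
from h import *
show(); plan(.607,-.062,.118,-82)
```

```text
t 5.42 pos [ 0.6145 -0.0635  0.1303] zang -82.07 tilt [-1.     0.015  0.006] w 1.0 F [-0.1 -0.4 -0.3]
shift cm [ 1.22 -0.74 -0.26] turn -0.001 | per row of 1 [ 1.215 -0.739 -0.255] -0.0013
```

Request:
{"method": "move_arm", "body": {
  "deltas": "-1 0.6 -0.4 -0.13 0;-1 0.6 -0.35 -0.13 0;-1 0 0 0 0"
}}

```text
time_s: 5.67
ee_pos: [0.6073, -0.0621, 0.1186]
orientation: [1.191, 1.552, -0.241]
wrist_force: [-0.2, -0.1, -0.4]
width: 0.998
```

Run:
```python
from h import *
show(); plan(.607,-.062,.118,-82)
```

```text
t 5.67 pos [ 0.6073 -0.0621  0.1186] zang -82.1 tilt [-1.     0.017  0.007] w 0.998 F [-0.2 -0.1 -0.4]
shift cm [ 0.06 -0.03 -0.02] turn -0.002 | per row of 1 [ 0.058 -0.033 -0.016] -0.0017
```

Closing on the capacitor.

Request:
{"method": "move_arm", "body": {
  "deltas": "1 0 0 0 0;1 0 0 0 0;1 0 0 0 0;1 0 0 0 0;1 0 0 0 0;1 0 0 0 0;1 0 0 0 0;1 0 0 0 0",
  "squeeze": 50
}}

```text
time_s: 6.33
ee_pos: [0.6076, -0.062, 0.1198]
orientation: [1.197, 1.55, -0.236]
wrist_force: [-0.8, 1.0, -1.7]
width: 0.53
```

Run:
```python
from h import *
show()
p=shot('wrist','w2');print(ray(p,[(245,220)],.153))
```

```text
t 6.33 pos [ 0.6076 -0.062   0.1198] zang -82.09 tilt [-1.     0.019  0.008] w 0.53 F [-0.8  1.  -1.7]
[[ 0.64288673 -0.0545549   0.153     ]]
```

View pics/w2.png

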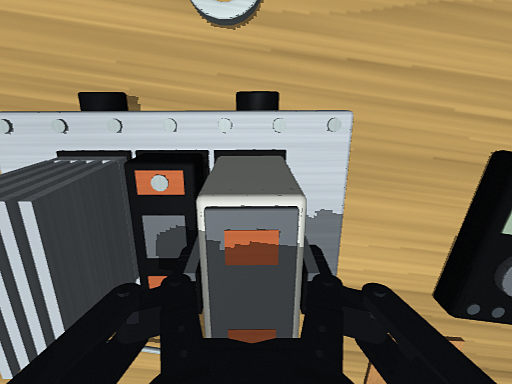

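Request:
{"method": "move_arm", "body": {
  "deltas": "1 -0.3 0 0 0;1 -0.5 0 0 0;1 -1 0 0 0;1 -1.5 0 0 0;1 -1.5 0 0 0;1 -1.5 0 0 0;1 -1.5 0 0 0;1 -1.5 0 0 0;1 -1.5 0 0 0;1 -1 0 0 0;1 -0.5 0 0 0"
}}

```text
time_s: 7.3
ee_pos: [0.6018, -0.061, 0.2484]
orientation: [1.147, 1.559, -0.286]
wrist_force: [0.1, -0.2, -2.7]
width: 0.532
```

Run:
```python
from h import *
show(); plan(.594,.3615,.24,-97,16)
p=shot('scene','s2')
```

```text
t 7.3 pos [ 0.6018 -0.061   0.2484] zang -82.1 tilt [-1.     0.011  0.005] w 0.532 F [ 0.1 -0.2 -2.7]
shift cm [  0.69   5.03 -41.96] turn 0.26 | per row of 16 [ 0.043  0.314 -2.623] 0.0163
```

View pics/s2.png

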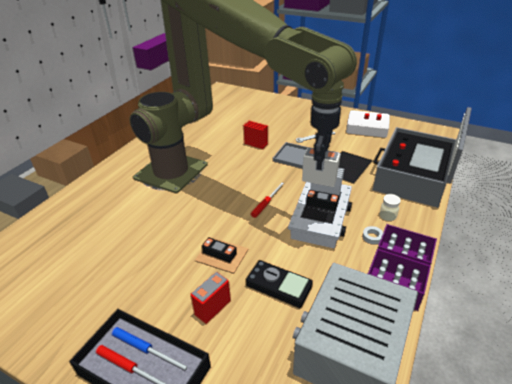

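The capacitor is held above the housing. Carrying it to the mat.

Request:
{"method": "move_arm", "body": {
  "deltas": "1 0 0.1 -1 0;1 0 0.2 -2 0;1 0 0.35 -3 0;1 0 0.35 -3 0;1 0 0.35 -3 0;1 0 0.35 -3 0;1 0 0.35 -3 0;1 0 0.35 -3 0;1 0 0.35 -3 0;1 0 0.35 -3 0;1 0 0.35 -3 0;1 0 0.35 -3 0;1 0 0.35 -3 0;1 0 0.35 -3 0;1 0 0.2 -2 0.05;1 0 0.1 -1 0.07;1 0 0 0 0.07;1 0 0 0 0.07;1 0 0 0 0"
}}

```text
time_s: 8.93
ee_pos: [0.575, 0.3925, 0.2192]
orientation: [-1.06, 1.542, -2.763]
wrist_force: [0.0, 0.1, -3.5]
width: 0.535
```

Run:
```python
from h import *
show(); plan(.594,.3615,.10,-97,10)
p=shot('wrist','w3')
```

```text
t 8.93 pos [0.575  0.3925 0.2192] zang -97.54 tilt [-1.    -0.025  0.014] w 0.535 F [ 0.   0.1 -3.5]
shift cm [11.9   2.59  2.66] turn -0.009 | per row of 10 [1.19  0.259 0.266] -0.0009
```

View pics/w3.png

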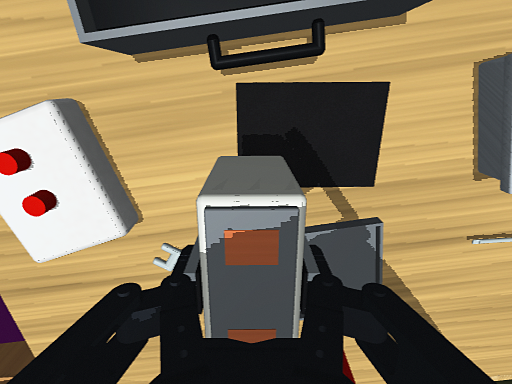

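Request:
{"method": "move_arm", "body": {
  "deltas": "1 0.5 0.4 0.4 -0.005;1 1 0.7 0.7 0;1 1 0.7 0.7 0;1 1 0.4 0.4 0;1 1 0.2 0.2 0;1 1 0 0 0;1 0 0 0 0;1 0 0 0 0"
}}

```text
time_s: 9.65
ee_pos: [0.5949, 0.3586, 0.1529]
orientation: [-1.046, 1.534, -2.739]
wrist_force: [-0.4, 0.2, -1.8]
width: 0.531
```

Run:
```python
from h import *
p=shot('wrist','w4')
show(); plan(.594,.3615,.10,-97,10)
```

```text
t 9.7 pos [0.5946 0.3585 0.1526] zang -96.98 tilt [-0.999 -0.033  0.019] w 0.534 F [-0.2  0.1 -3.8]
shift cm [ 5.25  0.08 -0.39] turn 0.0 | per row of 10 [ 0.525  0.008 -0.039] 0.0
```

View pics/w4.png

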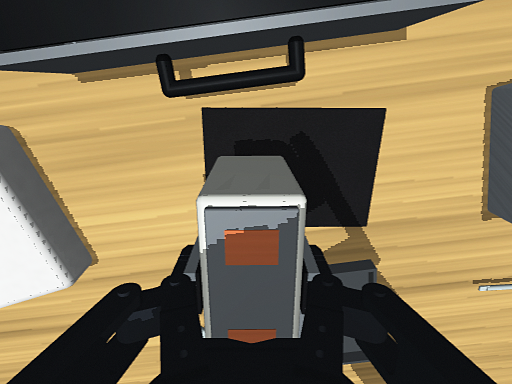

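Run:
```python
from h import *
p=vision.get_image('wrist')
w=ray(p,[(202,108),(386,108),(367,226)],.003)[:,:2]; print(w.round(4)); print('centre',((w[0]+w[2])/2).round(4))
```

```text
[[0.6647 0.3949]
 [0.643  0.2181]
 [0.5148 0.2331]]
centre [0.5898 0.314 ]
```

Request:
{"method": "move_arm", "body": {
  "deltas": "1 0.8 0 -0.1 0;1 0.8 0 -0.1 0;1 0.8 0 -0.1 0;1 0.8 0 -0.1 0;1 0.8 0 0 0;1 0.6 0 0 0;1 0.3 0 0 0;1 0 0 0 0"
}}

```text
time_s: 10.42
ee_pos: [0.5939, 0.3649, 0.1015]
orientation: [-1.068, 1.538, -2.758]
wrist_force: [-0.6, -0.6, -3.7]
width: 0.53
```

Run:
```python
from h import *
show(); plan(.594,.3615,.06,-97,10)
```

```text
t 10.42 pos [0.5939 0.3649 0.1015] zang -96.82 tilt [-0.999 -0.029  0.016] w 0.53 F [-0.6 -0.6 -3.7]
shift cm [4.15 0.17 0.27] turn 0.003 | per row of 10 [0.415 0.017 0.027] 0.0003
```

Request:
{"method": "move_arm", "body": {
  "deltas": "1 0.7 0 0.1 0;1 0.7 0 0.1 0;1 0.7 0 0 0;1 0.5 0 0 0;1 0.4 0 0 0;1 0.3 0 0 0;1 0 0 0 0;1 0 0 0 0"
}}

```text
time_s: 11.08
ee_pos: [0.5928, 0.362, 0.0649]
orientation: [-1.065, 1.538, -2.756]
wrist_force: [-0.5, 1.2, -3.2]
width: 0.531
```

Run:
```python
from h import *
show()
```

```text
t 11.08 pos [0.5928 0.362  0.0649] zang -96.85 tilt [-0.999 -0.028  0.016] w 0.531 F [-0.5  1.2 -3.2]
```

Request:
{"method": "move_arm", "body": {
  "deltas": "1 0.2 0 0 0;1 0.15 0 0 0;1 0 0 0 0"
}}

```text
time_s: 11.33
ee_pos: [0.5932, 0.3623, 0.0621]
orientation: [-1.071, 1.54, -2.762]
wrist_force: [-0.9, -0.1, -3.7]
width: 0.531
```

Run:
```python
from h import *
show()
```

```text
t 11.33 pos [0.5932 0.3623 0.0621] zang -96.85 tilt [-1.    -0.027  0.015] w 0.531 F [-0.9 -0.1 -3.7]
```

Request:
{"method": "move_arm", "body": {
  "deltas": "1 0.15 0 0 0;1 0.15 0 0 0;1 0 0 0 0"
}}

```text
time_s: 11.58
ee_pos: [0.5939, 0.3628, 0.0622]
orientation: [-1.074, 1.542, -2.764]
wrist_force: [0.8, -0.1, -3.0]
width: 0.533
```

Run:
```python
from h import *
show()
```

```text
t 11.58 pos [0.5939 0.3628 0.0622] zang -96.84 tilt [-1.    -0.026  0.014] w 0.533 F [ 0.8 -0.1 -3. ]
```

Request:
{"method": "move_arm", "body": {
  "deltas": "1 0.25 0 0 0;1 0.25 0 0 0;1 0 0 0 0"
}}

```text
time_s: 11.83
ee_pos: [0.5948, 0.3633, 0.0623]
orientation: [-1.07, 1.544, -2.76]
wrist_force: [0.3, -0.3, -3.5]
width: 0.536
```

Run:
```python
from h import *
show()
s=shot('scene','s3')['image'][90:240,220:420,::-1]
cv2.imwrite('pics/s3.png',cv2.resize(s,(800,600),interpolation=cv2.INTER_CUBIC))
```

```text
t 11.83 pos [0.5948 0.3633 0.0623] zang -96.85 tilt [-1.    -0.024  0.013] w 0.536 F [ 0.3 -0.3 -3.5]
```

View pics/s3.png

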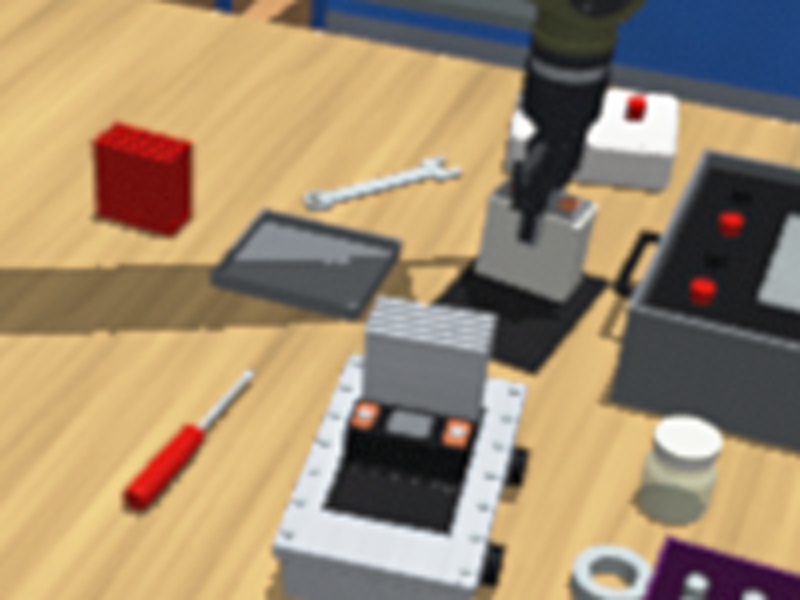

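Request:
{"method": "move_arm", "body": {
  "deltas": "1 0.3 0 0 0;1 0.3 0 0 0;-0.2 0 0 0 0;-0.2 0 0 0 0;-0.5 0 0 0 0;-1 0 0 0 0;-1 0 0 0 0;-1 0 0 0 0;-1 0 0 0 0;-1 0 0 0 0"
}}

```text
time_s: 12.72
ee_pos: [0.5969, 0.3646, 0.0612]
orientation: [-1.102, 1.548, -2.793]
wrist_force: [0.1, -0.2, -0.2]
width: 1.0
```

Run:
```python
from h import *
show();p=shot('wrist','w5')
```

```text
t 12.72 pos [0.5969 0.3646 0.0612] zang -96.87 tilt [-1.   -0.02  0.01] w 1.0 F [ 0.1 -0.2 -0.2]
```

View pics/w5.png

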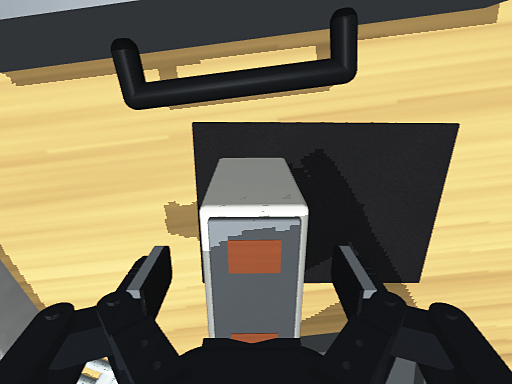

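The capacitor is standing on the mat. Retreating upward, then to the heat sink.

Request:
{"method": "move_arm", "body": {
  "deltas": "-1 -1 0 0 0;-1 -1.5 0 0 0;-1 -2 0 0 0;-1 -2 0 0 0;-1 -2 0 0 0;-1 -2 0 0 0;-1 -2 0 0 0;-1 -2 0 0 0;-1 -1.5 0 0 0;-1 -0.5 0 0 0;-1 0 0 0 0"
}}

```text
time_s: 13.68
ee_pos: [0.6013, 0.3664, 0.2485]
orientation: [-1.192, 1.558, -2.883]
wrist_force: [-0.2, -0.5, -0.1]
width: 0.998
```

Run:
```python
from h import *
p=shot('wrist','w6')
show(); plan(.591,.0447,.24,-82,10)
```

```text
t 13.73 pos [0.6013 0.3664 0.2483] zang -96.86 tilt [-1.    -0.012  0.005] w 1.001 F [ 1.  -0.3  1.1]
shift cm [ 0.95  2.83 32.06] turn -0.259 | per row of 10 [0.095 0.283 3.206] -0.0259
```

View pics/w6.png

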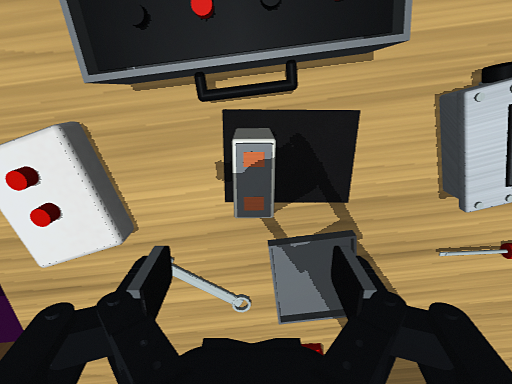

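Run:
```python
from h import *
p=vision.get_image('wrist')
I=p['image'][...,::-1]
cv2.imwrite('pics/z7.png',cv2.resize(I[100:230,210:310],None,fx=4,fy=4,interpolation=cv2.INTER_CUBIC))
w=ray(p,[(232,138),(274,138),(274,216),(235,216)],.093)[:,:2]; print(w.round(4),w.mean(0).round(4))
w=ray(p,[(223,110),(360,111),(349,203),(226,202)],.003)[:,:2]; print(w.round(4),w.mean(0).round(4))
for r in vision.tip_of(p,'film_c')[:2]: print(r)
```

```text
[[0.6416 0.3807]
 [0.6365 0.3381]
 [0.5491 0.3461]
 [0.5544 0.3897]] [0.5954 0.3637]
[[0.6646 0.3947]
 [0.6422 0.2181]
 [0.5137 0.2325]
 [0.5367 0.4099]] [0.5893 0.3138]
```

Request:
{"method": "move_arm", "body": {
  "deltas": "-1 0 0.1 1 0;-1 0 0.2 2 0;-1 0 0.3 3 0;-1 0 0.3 3 0;-1 0 0.3 3 0;-1 0 0.3 3 0;-1 0 0.3 3 0;-1 0 0.3 3 0;-1 0 0.3 3 0;-1 0 0.3 3 0;-1 0 0.2 2 -0.05;-1 0 0.1 1 -0.07;-1 0 0 0 -0.07;-1 0 0 0 -0.06;-1 0 0 0 0"
}}

```text
time_s: 15.08
ee_pos: [0.5782, 0.0393, 0.2172]
orientation: [-1.448, 1.502, -2.879]
wrist_force: [-0.2, -0.6, 0.1]
width: 1.001
```

Run:
```python
from h import *
p=shot('wrist','w7')
show(); plan(.591,.0447,.20,-82,10)
```

```text
t 15.13 pos [0.578  0.0394 0.2168] zang -82.06 tilt [-0.998 -0.069  0.009] w 1.002 F [-0.4  0.2 -0.4]
shift cm [ 1.58  1.47 -0.36] turn -0.001 | per row of 10 [ 0.158  0.147 -0.036] -0.0001
```

View pics/w7.png

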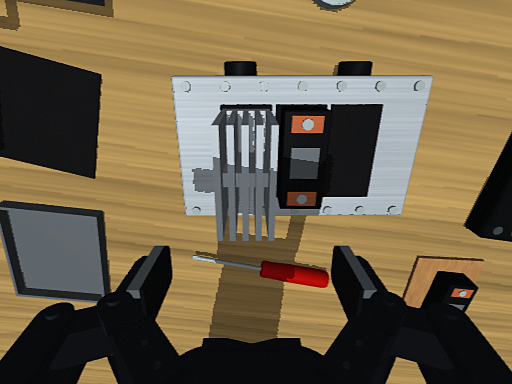

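View pics/z7.png

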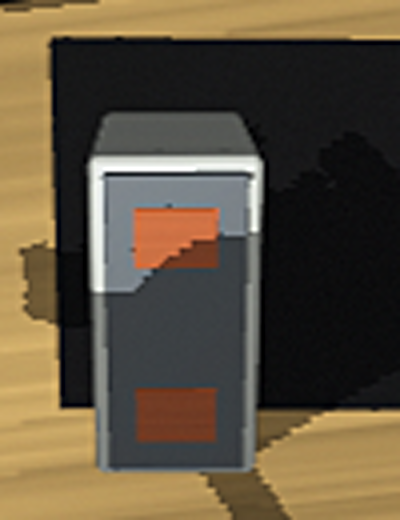

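The capacitor stands on the mat, centred at (0.595,0.364). The tool tilt has drifted to about 0.07 rad, so I'll find which motions cause or undo it.

Request:
{"method": "move_arm", "body": {
  "deltas": "-1 0 1 0 0;-1 0 1 0 0;-1 0 0 0 0"
}}

```text
time_s: 15.38
ee_pos: [0.5981, 0.0421, 0.2132]
orientation: [-1.456, 1.498, -2.892]
wrist_force: [-0.3, -0.1, 0.3]
width: 0.998
```

```bash
python3 -c "
from h import *
show()"
```

```text
t 15.38 pos [0.5981 0.0421 0.2132] zang -82.26 tilt [-0.997 -0.072  0.008] w 0.998 F [-0.3 -0.1  0.3]
```

Request:
{"method": "move_arm", "body": {
  "deltas": "-1 -2 0 0 0;-1 -2 0 0 0;-1 0 0 0 0"
}}

```text
time_s: 15.63
ee_pos: [0.6014, 0.044, 0.2509]
orientation: [-1.475, 1.492, -2.911]
wrist_force: [1.2, 0.5, 1.3]
width: 0.999
```

```bash
python3 -c "
from h import *
show()"
```

```text
t 15.63 pos [0.6014 0.044  0.2509] zang -82.26 tilt [-0.997 -0.078  0.008] w 0.999 F [1.2 0.5 1.3]
```

Request:
{"method": "move_arm", "body": {
  "deltas": "-1 0 -2 0 0;-1 0 -2 0 0;-1 0 0 0 0"
}}

```text
time_s: 15.88
ee_pos: [0.5624, 0.0394, 0.2526]
orientation: [-1.473, 1.492, -2.909]
wrist_force: [0.3, 0.6, -0.9]
width: 1.0
```

```bash
python3 -c "
from h import *
show();print(monitor.sense()['qpos'])"
```

```text
t 15.88 pos [0.5624 0.0394 0.2526] zang -82.22 tilt [-0.997 -0.078  0.008] w 1.0 F [ 0.3  0.6 -0.9]
[-0.01601036 -0.02723575  1.78584843 -0.01945528  1.45915981  1.42217853]
```

Request:
{"method": "move_arm", "body": {
  "deltas": "-1 0 -4 0 0;-1 0 -4 0 0;-1 0 0 0 0"
}}

```text
time_s: 16.13
ee_pos: [0.481, 0.0291, 0.2502]
orientation: [-1.513, 1.479, -2.947]
wrist_force: [1.1, 0.8, -1.6]
width: 1.005
```

```bash
python3 -c "
from h import *
show()"
```

```text
t 16.13 pos [0.481  0.0291 0.2502] zang -82.17 tilt [-0.996 -0.091  0.005] w 1.005 F [ 1.1  0.8 -1.6]
```

Request:
{"method": "move_arm", "body": {
  "deltas": "-1 0 1 0 0;-1 0 1 0 0;-1 0 1 0 0;-1 0 1 0 0;-1 0 1 0 0;-1 0 1 0 0;-1 0 0 0 0"
}}

```text
time_s: 16.72
ee_pos: [0.5526, 0.0394, 0.2418]
orientation: [-1.507, 1.484, -2.942]
wrist_force: [-0.4, 0.3, 0.4]
width: 1.001
```

```bash
python3 -c "
from h import *
show()"
```

```text
t 16.72 pos [0.5526 0.0394 0.2418] zang -82.17 tilt [-0.996 -0.087  0.006] w 1.001 F [-0.4  0.3  0.4]
```

Request:
{"method": "move_arm", "body": {
  "deltas": "-1 2 0 0 0;-1 2 0 0 0;-1 0 0 0 0"
}}

```text
time_s: 16.97
ee_pos: [0.5552, 0.0395, 0.2012]
orientation: [-1.5, 1.487, -2.933]
wrist_force: [-0.7, 0.6, -1.0]
width: 1.001
```

```bash
python3 -c "
from h import *
show()"
```

```text
t 16.97 pos [0.5552 0.0395 0.2012] zang -82.12 tilt [-0.996 -0.083  0.006] w 1.001 F [-0.7  0.6 -1. ]
```

Request:
{"method": "move_arm", "body": {
  "deltas": "-1 0 4 0 0;-1 0 4 0 0;-1 0 0 0 0"
}}

```text
time_s: 17.22
ee_pos: [0.6346, 0.0511, 0.1888]
orientation: [-1.52, 1.478, -2.954]
wrist_force: [-1.2, -0.4, -0.7]
width: 0.998
```

```bash
python3 -c "
from h import *
show()"
```

```text
t 17.22 pos [0.6346 0.0511 0.1888] zang -82.12 tilt [-0.996 -0.093  0.005] w 0.998 F [-1.2 -0.4 -0.7]
```

Request:
{"method": "move_arm", "body": {
  "deltas": "-1 0 -1 0 0;-1 0 -1 0 0;-1 0 -1 0 0;-1 0 -1 0 0;-1 0 -1 0 0;-1 0 0 0 0"
}}

```text
time_s: 17.72
ee_pos: [0.5813, 0.044, 0.1958]
orientation: [-1.516, 1.478, -2.95]
wrist_force: [0.2, 0.2, -0.0]
width: 1.003
```

```bash
python3 -c "
from h import *
show()"
```

```text
t 17.72 pos [0.5813 0.044  0.1958] zang -82.1 tilt [-0.996 -0.092  0.005] w 1.003 F [ 0.2  0.2 -0. ]
```

Request:
{"method": "move_arm", "body": {
  "deltas": "-1 0 0 0 0.12;-1 0 0 0 0.12;-1 0 0 0 -0.12;-1 0 0 0 -0.12;-1 0 0 0 0"
}}

```text
time_s: 18.13
ee_pos: [0.5773, 0.0434, 0.2022]
orientation: [-1.486, 1.489, -2.926]
wrist_force: [-0.1, 0.1, 0.3]
width: 1.004
```

```bash
python3 -c "
from h import *
show()"
```

```text
t 18.13 pos [0.5773 0.0434 0.2022] zang -82.52 tilt [-0.997 -0.082  0.007] w 1.004 F [-0.1  0.1  0.3]
```

Request:
{"method": "move_arm", "body": {
  "deltas": "-1 0 0 0 0.12;-1 0 0 0 -0.12;-1 0 0 0 0.12;-1 0 0 0 -0.12;-1 0 0 0 0.12;-1 0 0 0 -0.12;-1 0 0 0 0.12;-1 0 0 0 -0.12;-1 0 0 0 0"
}}

```text
time_s: 18.88
ee_pos: [0.5738, 0.0427, 0.2098]
orientation: [-1.426, 1.501, -2.887]
wrist_force: [-0.3, -0.5, 0.1]
width: 1.0
```

```bash
python3 -c "
from h import *
show()"
```

```text
t 18.88 pos [0.5738 0.0427 0.2098] zang -83.69 tilt [-0.998 -0.069  0.01 ] w 1.0 F [-0.3 -0.5  0.1]
```

Request:
{"method": "move_arm", "body": {
  "deltas": "-1 0 0 0 0;-1 0 0 0 0;-1 0 0 0 0;-1 0 0 0 0"
}}

```text
time_s: 19.22
ee_pos: [0.5732, 0.0426, 0.2114]
orientation: [-1.405, 1.504, -2.877]
wrist_force: [0.4, -0.1, -0.7]
width: 1.0
```

```bash
python3 -c "
from h import *
show()"
```

```text
t 19.22 pos [0.5732 0.0426 0.2114] zang -84.32 tilt [-0.998 -0.066  0.011] w 1.0 F [ 0.4 -0.1 -0.7]
```

Request:
{"method": "move_arm", "body": {
  "deltas": "-1 0 0 0 0;-1 0 0 0 0;-1 0 0 0 0;-1 0 0 0 0;-1 0 0 0 0;-1 0 0 0 0;-1 0 0 0 0;-1 0 0 0 0;-1 0 0 0 0;-1 0 0 0 0;-1 0 0 0 0;-1 0 0 0 0;-1 0 0 0 0;-1 0 0 0 0;-1 0 0 0 0;-1 0 0 0 0;-1 0 0 0 0;-1 0 0 0 0;-1 0 0 0 0;-1 0 0 0 0"
}}

```text
time_s: 20.88
ee_pos: [0.5732, 0.0426, 0.211]
orientation: [-1.405, 1.503, -2.88]
wrist_force: [0.0, -0.3, -0.8]
width: 0.997
```

```bash
python3 -c "
from h import *
show()"
```

```text
t 20.88 pos [0.5732 0.0426 0.211 ] zang -84.48 tilt [-0.998 -0.066  0.011] w 0.997 F [ 0.  -0.3 -0.8]
```

Request:
{"method": "move_arm", "body": {
  "deltas": "-1 0 0 0 0.01;-1 0 0 0 -0.01;-1 0 0 0 0.01;-1 0 0 0 -0.01;-1 0 0 0 0.01;-1 0 0 0 -0.01;-1 0 0 0 0.01;-1 0 0 0 -0.01;-1 0 0 0 0.01;-1 0 0 0 -0.01"
}}

```text
time_s: 21.72
ee_pos: [0.5732, 0.0426, 0.211]
orientation: [-1.404, 1.503, -2.879]
wrist_force: [-0.8, -0.2, -0.4]
width: 1.005
```

```bash
python3 -c "
from h import *
show()"
```

```text
t 21.72 pos [0.5732 0.0426 0.211 ] zang -84.52 tilt [-0.998 -0.066  0.011] w 1.005 F [-0.8 -0.2 -0.4]
```

Request:
{"method": "move_arm", "body": {
  "deltas": "-1 0 0 0 -0.12;-1 0 0 0 -0.12;-1 0 0 0 -0.12;-1 0 0 0 0.12;-1 0 0 0 0.12;-1 0 0 0 0.12;-1 0 0 0 -0.12;-1 0 0 0 -0.12;-1 0 0 0 -0.12;-1 0 0 0 0.12;-1 0 0 0 0.12;-1 0 0 0 0.12;-1 0 0 0 0;-1 0 0 0 0"
}}

```text
time_s: 22.88
ee_pos: [0.5732, 0.0426, 0.211]
orientation: [-1.417, 1.503, -2.879]
wrist_force: [0.0, 0.6, -0.7]
width: 1.0
```

```bash
python3 -c "
from h import *
show()"
```

```text
t 22.88 pos [0.5732 0.0426 0.211 ] zang -83.76 tilt [-0.998 -0.067  0.01 ] w 1.0 F [ 0.   0.6 -0.7]
```

```bash
python3 -c "
from h import *
plan(.591,.0447,.118,-82)
p=shot('wrist','w8')
cv2.imwrite('pics/z8.png',cv2.resize(p['image'][90:260,180:350,::-1],None,fx=3.5,fy=3.5,interpolation=cv2.INTER_CUBIC))"
```

```text
shift cm [ 9.16  2.41 -0.11] turn -0.031 | per row of 1 [ 9.162  2.408 -0.111] -0.0307
```

View pics/z8.png

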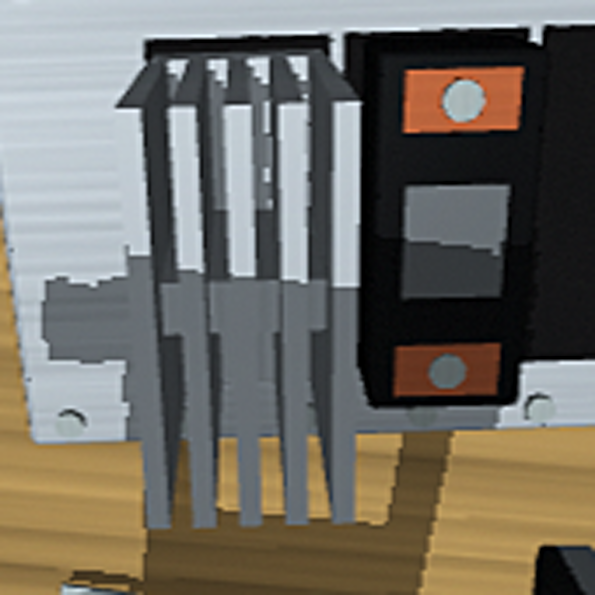

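```bash
python3 -c "
from h import *
p=vision.get_image('wrist')
w=ray(p,np.array([(117,104),(360,102),(355,524),(148,528)])/3.5+[180,90],.153);print(w.round(4),w.mean(0).round(4))"
```

```text
[[0.6341 0.0734 0.153 ]
 [0.6394 0.0285 0.153 ]
 [0.548  0.0154 0.153 ]
 [0.5422 0.0611 0.153 ]] [0.5909 0.0446 0.153 ]
```

Request:
{"method": "move_arm", "body": {
  "deltas": "-1 0.5 0.4 0 -0.01;-1 0.8 0.5 0 -0.01;-1 0.9 0.5 0 -0.01;-1 1 0.5 0 0;-1 1 0.3 0 0;-1 1 0.1 0 0;-1 1 0 0 0;-1 0 0 0 0;-1 0 0 0 0"
}}

```text
time_s: 23.73
ee_pos: [0.5928, 0.0447, 0.1376]
orientation: [-1.474, 1.499, -2.897]
wrist_force: [0.9, -0.3, -0.0]
width: 1.003
```

```bash
python3 -c "
from h import *
show();plan(.591,.0447,.118,-82)"
```

```text
t 23.73 pos [0.5928 0.0447 0.1376] zang -81.56 tilt [-0.997 -0.072  0.007] w 1.003 F [ 0.9 -0.3 -0. ]
shift cm [ 1.97 -0.03 -0.04] turn 0.008 | per row of 1 [ 1.97  -0.033 -0.036] 0.0076
```

Request:
{"method": "move_arm", "body": {
  "deltas": "-1 0.7 0 0 0.008;-1 0.7 0 0 0;-1 0.5 0 0 0;-1 0 0 0 0;1 0 0 0 0;1 0 0 0 0;1 0 0 0 0;1 0 0 0 0;1 0 0 0 0;1 0 0 0 0;1 0 0 0 0;1 0 0 0 0"
}}

```text
time_s: 24.73
ee_pos: [0.5918, 0.0445, 0.1183]
orientation: [-1.458, 1.502, -2.89]
wrist_force: [-0.3, 0.2, -1.9]
width: 0.534
```

```bash
python3 -c "
from h import *
show();shot('wrist','w9')"
```

```text
t 24.73 pos [0.5918 0.0445 0.1183] zang -82.07 tilt [-0.998 -0.069  0.008] w 0.534 F [-0.3  0.2 -1.9]
```

View pics/w9.png

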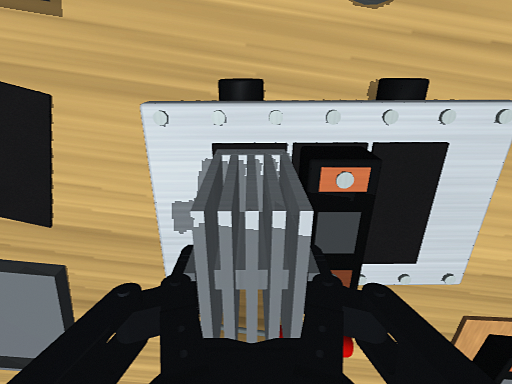

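Request:
{"method": "move_arm", "body": {
  "deltas": "1 -0.5 0 0 0;1 -1 0 0 0;1 -1.5 0 0 0;1 -1.5 0 0 0;1 -1.5 0 0 0;1 -1 0 0 0;1 -0.5 0 -0.5 0;1 0 0.1 -1.2 0;1 0 0.2 -2 0;1 0 0.2 -2 0;1 0 0.2 -2 0;1 0 0.2 -2 0;1 0 0.2 -2 0;1 0 0.2 -2 0;1 0 0.2 -2 0;1 0 0.2 -2 0.06;1 0 0.1 -1.2 0.07;1 0 0.1 -0.5 0.07;1 0 0 0 0.06;1 0 0 0 0"
}}

```text
time_s: 26.45
ee_pos: [0.5795, 0.2611, 0.184]
orientation: [-1.245, 1.482, -2.947]
wrist_force: [-0.4, 0.2, -2.5]
width: 0.533
```

```bash
python3 -c "
from h import *
show();plan(.5835,.266,.09,-97)"
```

```text
t 26.45 pos [0.5795 0.2611 0.184 ] zang -97.41 tilt [-0.996 -0.084  0.028] w 0.533 F [-0.4  0.2 -2.5]
shift cm [ 9.32  1.13 -0.8 ] turn -0.007 | per row of 1 [ 9.317  1.128 -0.804] -0.0072
```

Request:
{"method": "move_arm", "body": {
  "deltas": "1 0.5 0.3 -0.2 -0.007;1 1 0.4 -0.3 0;1 1 0.4 -0.3 0;1 1.2 0 0 0;1 1.2 0 0 0;1 1.2 0 0 0;1 1 0 0 0;1 0.8 0 0 0;1 0.5 0 0 0;1 0.3 0 0 0;1 0 0 0 0;1 0 0 0 0"
}}

```text
time_s: 27.45
ee_pos: [0.5802, 0.2658, 0.0807]
orientation: [-1.247, 1.472, -2.936]
wrist_force: [0.2, 0.2, -2.6]
width: 0.534
```

```bash
python3 -c "
from h import *
show();plan(.5835,.266,.059,-97);shot('wrist','w10')"
```

```text
t 27.45 pos [0.5802 0.2658 0.0807] zang -96.69 tilt [-0.995 -0.094  0.031] w 0.534 F [ 0.2  0.2 -2.6]
shift cm [ 2.13  0.53 -0.13] turn 0.005 | per row of 1 [ 2.131  0.532 -0.125] 0.0055
```

View pics/w10.png

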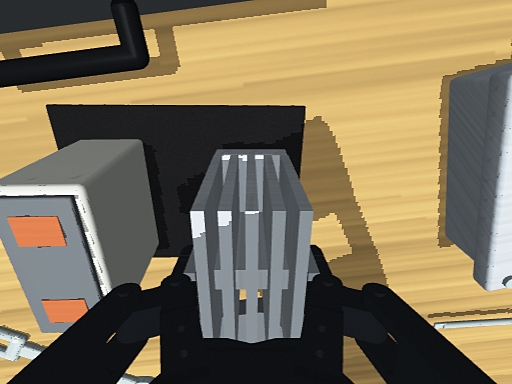

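Request:
{"method": "move_arm", "body": {
  "deltas": "1 0.4 0.2 -0.05 0;1 0.4 0.2 -0.05 0;1 0.4 0.1 0 0;1 0.3 0 0 0;1 0.2 0 0 0;1 0 0 0 0"
}}

```text
time_s: 28.0
ee_pos: [0.5864, 0.2667, 0.065]
orientation: [-1.256, 1.478, -2.945]
wrist_force: [-1.0, -0.1, -2.8]
width: 0.533
```

```bash
python3 -c "
from h import *
show();plan(.5835,.266,.059,-97)"
```

```text
t 28.0 pos [0.5864 0.2667 0.065 ] zang -96.69 tilt [-0.996 -0.088  0.029] w 0.533 F [-1.  -0.1 -2.8]
shift cm [ 0.63 -0.22  0.09] turn 0.005 | per row of 1 [ 0.625 -0.225  0.091] 0.0054
```

Request:
{"method": "move_arm", "body": {
  "deltas": "1 0.25 -0.1 0 0;1 0.25 -0.1 0 0;1 0.2 0 0 0;1 0 0 0 0"
}}

```text
time_s: 28.33
ee_pos: [0.5841, 0.2672, 0.0597]
orientation: [-1.257, 1.479, -2.946]
wrist_force: [0.5, 0.5, -3.4]
width: 0.532
```

```bash
python3 -c "
from h import *
show()"
```

```text
t 28.33 pos [0.5841 0.2672 0.0597] zang -96.68 tilt [-0.996 -0.087  0.028] w 0.532 F [ 0.5  0.5 -3.4]
```

Request:
{"method": "move_arm", "body": {
  "deltas": "1 0.25 0 0 0;1 0.25 0 0 0;1 0 0 0 0"
}}

```text
time_s: 28.58
ee_pos: [0.5847, 0.2675, 0.0601]
orientation: [-1.255, 1.48, -2.943]
wrist_force: [-0.3, 0.4, -4.2]
width: 0.534
```

```bash
python3 -c "
from h import *
show()"
```

```text
t 28.58 pos [0.5847 0.2675 0.0601] zang -96.66 tilt [-0.996 -0.086  0.028] w 0.534 F [-0.3  0.4 -4.2]
```

Request:
{"method": "move_arm", "body": {
  "deltas": "1 0.2 0 0 0;-0.2 0 0 0 0;-0.2 0 0 0 0;-0.5 0 0 0 0;-1 0 0 0 0;-1 0 0 0 0;-1 0 0 0 0;-1 0 0 0 0;-1 0 0 0 0"
}}

```text
time_s: 29.33
ee_pos: [0.5858, 0.268, 0.0587]
orientation: [-1.265, 1.484, -2.953]
wrist_force: [0.1, -0.4, -0.6]
width: 1.001
```

```bash
python3 -c "
from h import *
show();shot('wrist','w11')"
```

```text
t 29.33 pos [0.5858 0.268  0.0587] zang -96.67 tilt [-0.996 -0.082  0.026] w 1.001 F [ 0.1 -0.4 -0.6]
```

View pics/w11.png

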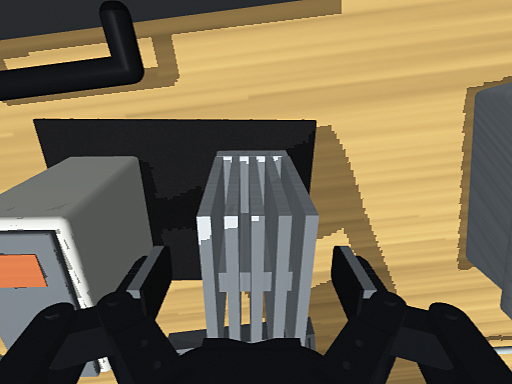

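Request:
{"method": "move_arm", "body": {
  "deltas": "-1 -0.5 0 0 0;-1 -1 0 0 0;-1 -1.5 0 0 0;-1 -1.5 0 0 0;-1 -1.5 0 0 0;-1 -1.5 0 0 0;-1 -1.5 0 0 0;-1 -1.5 0 0 0;-1 -1.5 0 0 0;-1 -1 0 0 0;-1 -0.5 0 0 0;-1 0 0 0 0;-1 0 0 0 0"
}}

```text
time_s: 30.47
ee_pos: [0.5988, 0.2706, 0.2088]
orientation: [-1.275, 1.49, -2.963]
wrist_force: [0.2, 0.9, -0.3]
width: 0.998
```

```bash
python3 -c "
from h import *
show();plan(.5985,-.009,.2,-82);p=shot('wrist','w12')
cv2.imwrite('pics/z12.png',cv2.resize(p['image'][80:280,130:330,::-1],None,fx=3,fy=3,interpolation=cv2.INTER_CUBIC))"
```

```text
t 30.47 pos [0.5988 0.2706 0.2088] zang -96.68 tilt [-0.997 -0.077  0.024] w 0.998 F [ 0.2  0.9 -0.3]
shift cm [ 1.28  3.33 27.75] turn -0.256 | per row of 1 [ 1.281  3.328 27.749] -0.2562
```

View pics/z12.png

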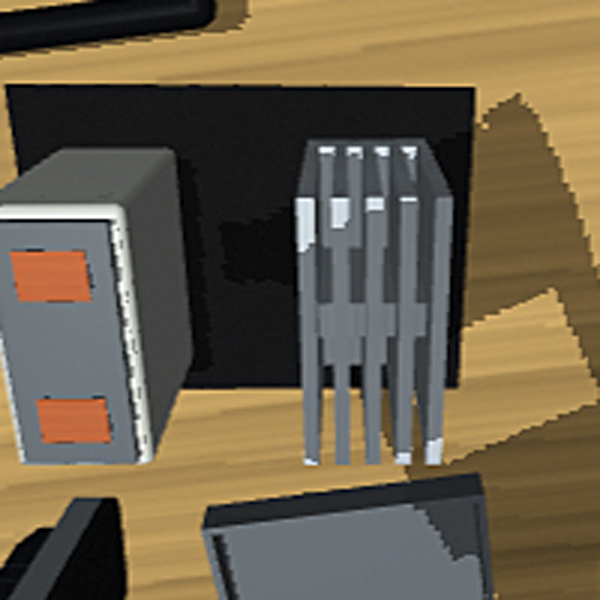

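```bash
python3 -c "
from h import *
p=vision.get_image('wrist')
w=ray(p,np.array([(296,198),(452,196),(443,464),(303,464)])/3+[130,80],.093);print(w.round(4),w.mean(0).round(4))"
```

```text
[[0.6314 0.2841 0.093 ]
 [0.6264 0.2385 0.093 ]
 [0.5343 0.2483 0.093 ]
 [0.5405 0.2952 0.093 ]] [0.5832 0.2665 0.093 ]
```

Request:
{"method": "move_arm", "body": {
  "deltas": "-1 0 0.1 1 0;-1 0 0.2 2 0;-1 0 0.2 2 0;-1 0 0.2 2 0;-1 0 0.2 2 0;-1 0 0.2 2 0;-1 0 0.2 2 0;-1 0 0.2 2 0;-1 0 0.2 2 0;-1 0 0.2 2 -0.03;-1 0 0.2 2 -0.04;-1 0 0.2 2 -0.05;-1 0 0.2 2 -0.05;-1 0 0 1 -0.05;-1 0 0 0.5 -0.03;-1 0 0 0 0;-1 0 0 0 0;-1 0 0 0 0;-1 0 0 0 0"
}}

```text
time_s: 32.15
ee_pos: [0.5852, -0.0187, 0.1894]
orientation: [-1.54, 1.448, -2.97]
wrist_force: [0.6, 0.4, -0.3]
width: 1.002
```

```bash
python3 -c "
from h import *
show();plan(.5985,-.009,.14,-82);p=shot('wrist','w13')"
```

```text
t 32.15 pos [ 0.5852 -0.0187  0.1894] zang -81.9 tilt [-0.992 -0.122  0.004] w 1.002 F [ 0.6  0.4 -0.3]
shift cm [ 4.72  2.05 -0.79] turn 0.002 | per row of 1 [ 4.719  2.05  -0.791] 0.0018
```

View pics/w13.png

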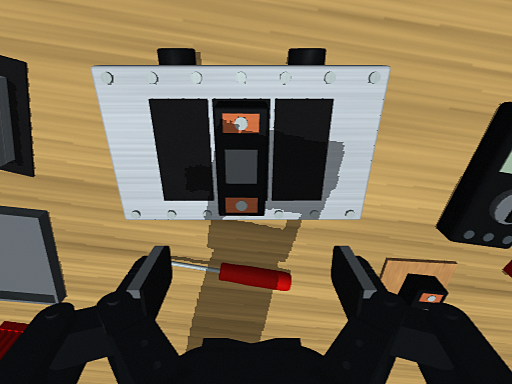

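Request:
{"method": "move_arm", "body": {
  "deltas": "-1 0 0 0 0;-1 0 0 0 0;-1 0 0 0 0;-1 0 0 0 0;-1 0 0 0 0;-1 0 0 0 0;-1 0 0 0 0;-1 0 0 0 0;-1 0 0 0 0;-1 0 0 0 0"
}}

```text
time_s: 33.03
ee_pos: [0.5853, -0.0165, 0.1897]
orientation: [-1.54, 1.449, -2.967]
wrist_force: [0.0, -0.5, 0.0]
width: 1.002
```

```bash
python3 -c "
from h import *
show();plan(.5985,-.009,.14,-82);print(monitor.sense()['qpos'],monitor.sense()['effort'])"
```

```text
t 33.03 pos [ 0.5853 -0.0165  0.1897] zang -81.73 tilt [-0.993 -0.122  0.004] w 1.002 F [ 0.  -0.5  0. ]
shift cm [ 4.76  2.01 -0.57] turn 0.005 | per row of 1 [ 4.762  2.005 -0.573] 0.0047
[-0.10448694  0.09021904  1.77506459 -0.03409103  1.3937385   1.33022457] [ 1.85546768e-02 -3.93568182e+01 -3.51370633e+01 -9.67850885e-02
  3.58463824e-01 -3.60440117e-05]
```

Request:
{"method": "move_arm", "body": {
  "deltas": "-1 0 4 0 0;-1 0 4 0 0;-1 0 0 0 0;-1 0 -1 0 0;-1 0 -1 0 0;-1 0 -1 0 0;-1 0 -1 0 0;-1 0 -1 0 0;-1 0 0 0 0;-1 0 0 0 0;-1 0 0 0 0;-1 0 0 0 0;-1 0 0 0 0;-1 0 0 0 0;-1 0 0 0 0;-1 0 0 0 0;-1 0 0 0 0;-1 0 0 0 0"
}}

```text
time_s: 34.53
ee_pos: [0.6034, -0.0134, 0.1851]
orientation: [-1.546, 1.443, -2.975]
wrist_force: [-0.2, 0.2, 0.3]
width: 0.999
```

```bash
python3 -c "
from h import *
show();plan(.5985,-.009,.14,-82);print(monitor.sense()['qpos'])"
```

```text
t 34.53 pos [ 0.6034 -0.0134  0.1851] zang -81.86 tilt [-0.992 -0.127  0.003] w 0.999 F [-0.2  0.2  0.3]
shift cm [ 4.52  0.16 -0.51] turn 0.002 | per row of 1 [ 4.523  0.155 -0.514] 0.0024
[-0.09631526  0.13607884  1.7335528  -0.03365384  1.39557242  1.34060615]
```

Request:
{"method": "move_arm", "body": {
  "deltas": "-1 0 0 0 0.12;-1 0 0 0 0.12;-1 0 0 0 -0.12;-1 0 0 0 -0.12;-1 0 0 0 0.12;-1 0 0 0 -0.12;-1 0 0 0 0.12;-1 0 0 0 -0.12;-1 0 0 0 0"
}}

```text
time_s: 35.28
ee_pos: [0.6037, -0.0131, 0.1831]
orientation: [-1.544, 1.44, -2.981]
wrist_force: [0.2, -0.3, -0.1]
width: 1.001
```

```bash
python3 -c "
from h import *
show();print(monitor.sense()['qpos'])"
```

```text
t 35.28 pos [ 0.6037 -0.0131  0.1831] zang -82.3 tilt [-0.991 -0.13   0.003] w 1.001 F [ 0.2 -0.3 -0.1]
[-0.09582212  0.14010785  1.73269489 -0.03362646  1.39542568  1.34876835]
```

Request:
{"method": "move_arm", "body": {
  "deltas": "-1 0 -1 0 0;-1 0 -1 0 0;-1 0 -1 0 0;-1 0 -1 0 0;-1 0 -1 0 0;-1 0 0 0 0.12;-1 0 0 0 0.12;-1 0 0 0 -0.12;-1 0 0 0 -0.12;-1 0 0 0 0.12;-1 0 0 0 -0.12;-1 0 0 0 0.12;-1 0 0 0 -0.12;-1 0 0 0 0"
}}

```text
time_s: 36.45
ee_pos: [0.5395, -0.0212, 0.1921]
orientation: [-1.52, 1.44, -2.977]
wrist_force: [0.2, -0.5, 0.3]
width: 0.998
```

```bash
python3 -c "
from h import *
show();print(monitor.sense()['qpos'])"
```

```text
t 36.45 pos [ 0.5395 -0.0212  0.1921] zang -83.47 tilt [-0.991 -0.13   0.007] w 0.998 F [ 0.2 -0.5  0.3]
[-0.12047332 -0.00647264  1.87129274 -0.03716829  1.40245451  1.34533862]
```

Tilt stays around 0.13 rad about the jaw axis, which a grasp across y tolerates. I'll watch it and go on to the worn relay.

```bash
python3 -c "
from h import *
plan(.5985,-.009,.12,-82)"
```

```text
shift cm [ 6.36  6.89 -0.59] turn -0.026 | per row of 1 [ 6.364  6.892 -0.587] -0.0257
```

Request:
{"method": "move_arm", "body": {
  "deltas": "-1 0.8 1 -0.1 -0.006;-1 0.8 1 -0.1 -0.006;-1 0.8 1 -0.1 -0.006;-1 0.8 1 -0.1 -0.006;-1 0.8 1 -0.1 0;-1 0.8 0.9 0 0;-1 0.7 0.5 0 0;-1 0.4 0.2 0 0;-1 0 0 0 0;-1 0 0 0 0"
}}

```text
time_s: 37.28
ee_pos: [0.599, -0.0079, 0.115]
orientation: [-1.54, 1.437, -2.985]
wrist_force: [0.1, 0.8, 1.1]
width: 1.002
```

```bash
python3 -c "
from h import *
show();plan(.5985,-.009,.075,-82);p=shot('wrist','w14')"
```

```text
t 37.28 pos [ 0.599  -0.0079  0.115 ] zang -82.78 tilt [-0.991 -0.133  0.004] w 1.002 F [0.1 0.8 1.1]
shift cm [3.98 0.47 0.09] turn -0.014 | per row of 1 [3.977 0.467 0.091] -0.0136
```

View pics/w14.png

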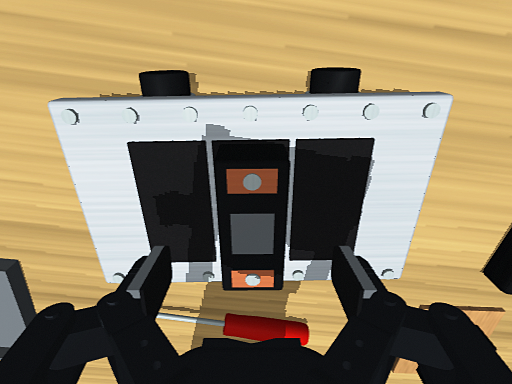

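```bash
python3 -c "
from h import *
p=vision.get_image('wrist')
np.savez('w14.npz',image=p['image'],K=p['K'],extrinsics=p['extrinsics'])
w=ray(p,[(50,100),(453,94),(400,281),(104,283)],.06);print(w.round(4),w.mean(0).round(4))
w=ray(p,[(252,182),(252,280),(253,234)],.095);print(w.round(4))
w=ray(p,[(127,142),(207,139),(213,262),(149,261),(296,138),(374,138),(353,260),(292,261)],.063);print(w.round(4))"
```

```text
[[ 0.6563  0.1221  0.06  ]
 [ 0.6906 -0.1191  0.06  ]
 [ 0.5413 -0.1422  0.06  ]
 [ 0.5081  0.1054  0.06  ]] [ 0.5991 -0.0084  0.06  ]
[[ 0.6336 -0.0041  0.095 ]
 [ 0.5611 -0.0135  0.095 ]
 [ 0.5986 -0.0093  0.095 ]]
[[ 0.6366  0.0764  0.063 ]
 [ 0.645   0.026   0.063 ]
 [ 0.545   0.0155  0.063 ]
 [ 0.5397  0.0659  0.063 ]
 [ 0.6527 -0.03    0.063 ]
 [ 0.659  -0.0791  0.063 ]
 [ 0.5608 -0.0945  0.063 ]
 [ 0.5538 -0.0466  0.063 ]]
```

Request:
{"method": "move_arm", "body": {
  "deltas": "-1 0.7 0.1 0 -0.007;-1 0.8 0.1 0.05 -0.006;-1 0.8 0.1 0 0;-1 0.7 0 0 0;-1 0.5 0 0 0;-1 0.3 0 0 0;-1 0 0 0 0"
}}

```text
time_s: 37.97
ee_pos: [0.597, -0.0093, 0.0756]
orientation: [-1.546, 1.441, -2.978]
wrist_force: [-0.3, 0.1, -0.5]
width: 1.0
```

```bash
python3 -c "
from h import *
show();plan(.5985,-.009,.075,-82)"
```

```text
t 37.97 pos [ 0.597  -0.0093  0.0756] zang -82.01 tilt [-0.992 -0.129  0.003] w 1.0 F [-0.3  0.1 -0.5]
shift cm [ 0.04  0.16 -0.01] turn -0.0 | per row of 1 [ 0.037  0.16  -0.008] -0.0002
```

Request:
{"method": "move_arm", "body": {
  "deltas": "1 0 0 0 0;1 0 0 0 0;1 0 0 0 0;1 0 0 0 0;1 0 0 0 0;1 0 0 0 0;1 0 0 0 0;1 0 0 0 0;1 0 0 0 0"
}}

```text
time_s: 38.72
ee_pos: [0.5972, -0.0092, 0.0758]
orientation: [-1.546, 1.442, -2.978]
wrist_force: [0.5, -0.1, -0.3]
width: 0.482
```

```bash
python3 -c "
from h import *
show();plan(.393,.292,.16,-90)"
```

```text
t 38.72 pos [ 0.5972 -0.0092  0.0758] zang -82.02 tilt [-0.992 -0.129  0.003] w 0.482 F [ 0.5 -0.1 -0.3]
shift cm [ -6.39 -17.   -32.64] turn 0.139 | per row of 1 [ -6.394 -17.    -32.638] 0.1393
```

Request:
{"method": "move_arm", "body": {
  "deltas": "1 -0.5 0 0 0;1 -1 0 0 0;1 -1.5 0 0 0;1 -1.5 0 0 0;1 -1.5 0 0 0;1 -1.5 0 0 0;1 -1 0 0 0;1 -0.5 0 0 0;1 0 0 0 0;1 0 0 0 0"
}}

```text
time_s: 39.55
ee_pos: [0.6088, -0.007, 0.1725]
orientation: [-1.549, 1.441, -2.98]
wrist_force: [-0.3, -0.4, -1.9]
width: 0.481
```

```bash
python3 -c "
from h import *
show();plan(.393,.292,.17,-90);shot('wrist','w15')"
```

```text
t 39.55 pos [ 0.6088 -0.007   0.1725] zang -82.01 tilt [-0.992 -0.13   0.003] w 0.481 F [-0.3 -0.4 -1.9]
shift cm [  2.39 -17.05 -32.61] turn 0.139 | per row of 1 [  2.389 -17.046 -32.61 ] 0.1394
```

View pics/w15.png

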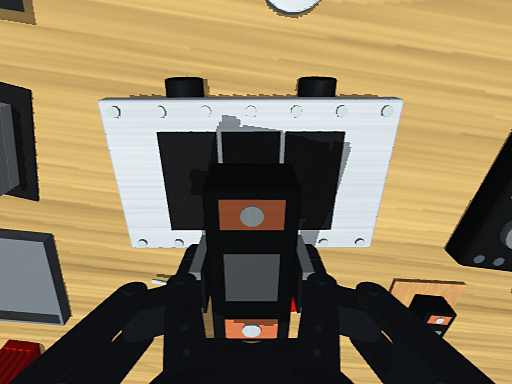

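Request:
{"method": "move_arm", "body": {
  "deltas": "1 0.2 -0.9 -1.7 0;1 0.2 -1.7 -3.3 0;1 0.2 -1.7 -3.3 0;1 0.2 -1.7 -3.3 0;1 0.2 -1.7 -3.3 0;1 0.2 -1.7 -3.3 0;1 0.2 -1.7 -3.3 0;1 0.2 -1.7 -3.3 0;1 0.2 -1.7 -3.3 0.03;1 0 -1 -2 0.04;1 0 -0.4 -0.8 0.04;1 0 0 0 0.03;1 0 0 0 0;1 0 0 0 0"
}}

```text
time_s: 40.77
ee_pos: [0.3903, 0.2858, 0.1588]
orientation: [-1.375, 1.416, -2.955]
wrist_force: [0.2, 0.0, -2.6]
width: 0.479
```

```bash
python3 -c "
from h import *
show();plan(.393,.292,.06,-90);shot('wrist','w16')"
```

```text
t 40.77 pos [0.3903 0.2858 0.1588] zang -90.43 tilt [-0.988 -0.151  0.03 ] w 0.479 F [ 0.2  0.  -2.6]
shift cm [ 9.71  1.75 -0.92] turn -0.007 | per row of 1 [ 9.706  1.748 -0.917] -0.0075
```

View pics/w16.png

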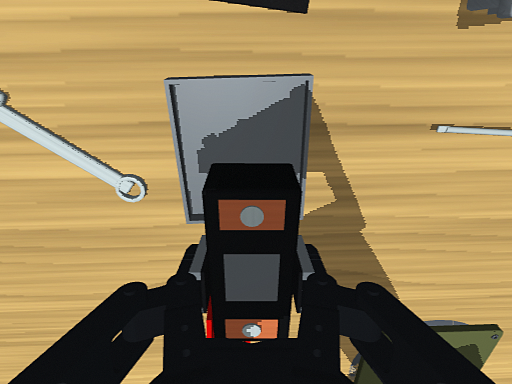

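```bash
python3 -c "
from h import *
p=vision.get_image('wrist')
w=ray(p,[(165,77),(312,73),(187,222)],.018);print(w.round(4),((w[1]+w[2])/2).round(4))"
```

```text
[[0.4675 0.3548 0.018 ]
 [0.4695 0.2282 0.018 ]
 [0.3177 0.3529 0.018 ]] [0.3936 0.2906 0.018 ]
```

Request:
{"method": "move_arm", "body": {
  "deltas": "1 0.6 0.2 -0.1 -0.007;1 1 0.3 -0.2 0;1 1.3 0.3 -0.2 0;1 1.3 0.3 -0.2 0;1 1.3 0.2 -0.1 0;1 1.3 0.2 -0.1 0;1 1.2 0.1 0 0;1 0.9 0.1 0 0;1 0.5 0 0 0;1 0 0 0 0;1 0 0 0 0"
}}

```text
time_s: 41.78
ee_pos: [0.3962, 0.288, 0.0518]
orientation: [-1.375, 1.414, -2.955]
wrist_force: [0.4, -0.1, -1.8]
width: 0.481
```

```bash
python3 -c "
from h import *
show();plan(.393,.292,.018,-90)"
```

```text
t 41.78 pos [0.3962 0.288  0.0518] zang -90.41 tilt [-0.988 -0.154  0.03 ] w 0.481 F [ 0.4 -0.1 -1.8]
shift cm [ 3.37  0.19 -0.5 ] turn -0.007 | per row of 1 [ 3.374  0.193 -0.496] -0.0072
```

Request:
{"method": "move_arm", "body": {
  "deltas": "1 0.5 0 -0.1 0;1 0.7 0 -0.1 0;1 0.7 0 -0.1 0;1 0.5 0 0 0;1 0.4 0 0 0;1 0.2 0 0 0;1 0 0 0 0"
}}

```text
time_s: 42.37
ee_pos: [0.3931, 0.2915, 0.0213]
orientation: [-1.386, 1.418, -2.966]
wrist_force: [-0.4, 0.0, -1.8]
width: 0.48
```

```bash
python3 -c "
from h import *
show()"
```

```text
t 42.37 pos [0.3931 0.2915 0.0213] zang -90.41 tilt [-0.988 -0.149  0.028] w 0.48 F [-0.4  0.  -1.8]
```

Request:
{"method": "move_arm", "body": {
  "deltas": "1 0.25 0 0 0;1 0.25 0 0 0;1 0 0 0 0"
}}

```text
time_s: 42.62
ee_pos: [0.393, 0.2918, 0.0179]
orientation: [-1.386, 1.419, -2.966]
wrist_force: [-0.2, 0.4, -2.0]
width: 0.486
```

```bash
python3 -c "
from h import *
show()"
```

```text
t 42.62 pos [0.393  0.2918 0.0179] zang -90.4 tilt [-0.988 -0.149  0.028] w 0.486 F [-0.2  0.4 -2. ]
```

Request:
{"method": "move_arm", "body": {
  "deltas": "1 0.3 0 0 0;1 0.3 0 0 0;1 0.4 0 0 0;1 0.4 0 0 0;1 0.4 0 0 0;1 0 0 0 0"
}}

```text
time_s: 43.12
ee_pos: [0.394, 0.2924, 0.0188]
orientation: [-1.365, 1.413, -2.944]
wrist_force: [-0.3, 0.0, -2.4]
width: 0.485
```

```bash
python3 -c "
from h import *
show()"
```

```text
t 43.12 pos [0.394  0.2924 0.0188] zang -90.3 tilt [-0.988 -0.154  0.032] w 0.485 F [-0.3  0.  -2.4]
```

Request:
{"method": "move_arm", "body": {
  "deltas": "1 0.2 0 0 0;-0.1 0 0 0 0;-0.25 0 0 0 0;-0.35 0 0 0 0;-0.35 0 0 0 0;-0.35 0 0 0 0;-0.35 -0.5 0 0 0;-0.35 -1 0 0 0;-0.5 -1.5 0 0 0;-1 -1.5 0 0 0;-1 -1.5 0 0 0;-1 -1.5 0 0 0;-1 -1.5 0 0 0;-1 -1.5 0 0 0;-1 -1 0 0 0;-1 0 0 0 0;-1 0 0 0 0"
}}

```text
time_s: 44.53
ee_pos: [0.4137, 0.2967, 0.1415]
orientation: [-1.376, 1.418, -2.955]
wrist_force: [-0.3, -0.1, -0.0]
width: 1.0
```

```bash
python3 -c "
from h import *
show();plan(.388,-.286,.16,-90);p=shot('wrist','w17')
print([ (r['position'],r['confidence']) for r in vision.tip_of(p,'old_c')[:2]])"
```

```text
t 44.53 pos [0.4137 0.2967 0.1415] zang -90.33 tilt [-0.988 -0.15   0.029] w 1.0 F [-0.3 -0.1 -0. ]
shift cm [ 0.2  -2.24 58.31] turn -0.006 | per row of 1 [ 0.202 -2.237 58.31 ] -0.0057
[([0.3929, 0.2972, 0.0238], 0.69)]
```

View pics/w17.png

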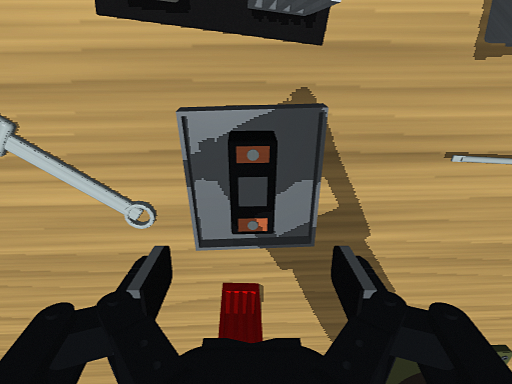

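The worn relay lies flat in the tray at about (252,190). Next is the fresh relay on the cardboard.

Request:
{"method": "move_arm", "body": {
  "deltas": "-1 0 -0.1 2 0;-1 -0.1 -0.1 4 0;-1 -0.1 -0.2 4 0;-1 -0.1 -0.2 4 0;-1 -0.1 -0.2 4 0;-1 -0.1 -0.2 4 0;-1 -0.1 -0.2 4 0;-1 -0.1 -0.2 4 0;-1 -0.1 -0.2 4 0;-1 -0.1 -0.2 4 0;-1 -0.1 -0.2 4 0;-1 -0.1 -0.2 4 0;-1 -0.1 -0.1 4 0;-1 -0.1 0 4 0;-1 0 0 3 0;-1 0 0 1.5 0;-1 0 0 0.5 0;-1 0 0 0 0;-1 0 0 0 0"
}}

```text
time_s: 46.22
ee_pos: [0.3755, -0.3154, 0.1541]
orientation: [-1.461, 1.386, -3.034]
wrist_force: [0.6, -0.0, -0.3]
width: 1.0
```

```bash
python3 -c "
from h import *
show();plan(.388,-.286,.10,-90);p=shot('wrist','w18')"
```

```text
t 46.22 pos [ 0.3755 -0.3154  0.1541] zang -89.98 tilt [-0.983 -0.183  0.02 ] w 1.0 F [ 0.6 -0.  -0.3]
shift cm [ 5.04  2.21 -3.04] turn 0.0 | per row of 1 [ 5.035  2.213 -3.043] 0.0003
```

View pics/w18.png

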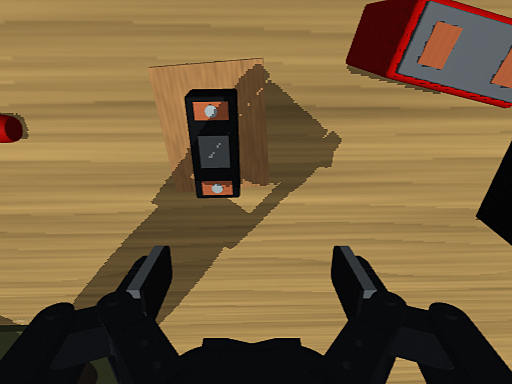

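```bash
python3 -c "
from h import *
p=vision.get_image('wrist')
w=ray(p,[(210,111),(217,189),(214,152)],.038);print(w.round(4));d=w[0]-w[1];print(np.degrees(np.arctan2(d[1],d[0])))
s=((w[0]+w[1])/2);plan(s[0],s[1],.10,-90)"
```

```text
[[ 0.425  -0.2834  0.038 ]
 [ 0.3516 -0.2849  0.038 ]
 [ 0.3891 -0.2844  0.038 ]]
1.1676084005106004
shift cm [ 5.05  2.23 -3.16] turn 0.002 | per row of 1 [ 5.05   2.226 -3.164] 0.0018
```

Request:
{"method": "move_arm", "body": {
  "deltas": "-1 0.3 0.3 -0.5 -0.008;-1 0.5 0.4 -0.6 -0.008;-1 0.8 0.4 -0.6 0;-1 0.8 0.4 -0.6 0;-1 0.8 0.4 -0.5 0;-1 0.7 0.2 -0.2 0;-1 0.6 0.1 -0.1 0;-1 0.4 0 0 0;-1 0 0 0 0;-1 0 0 0 0"
}}

```text
time_s: 47.15
ee_pos: [0.3891, -0.2748, 0.094]
orientation: [-1.494, 1.384, -3.038]
wrist_force: [0.4, 0.3, 0.8]
width: 1.003
```

```bash
python3 -c "
from h import *
show();plan(.388,-.2847,.020,-89);p=shot('wrist','w19')"
```

```text
t 47.15 pos [ 0.3891 -0.2748  0.094 ] zang -88.42 tilt [-0.983 -0.185  0.014] w 1.003 F [0.4 0.3 0.8]
shift cm [7.31 1.23 0.88] turn 0.01 | per row of 1 [7.31  1.233 0.879] 0.0102
```

View pics/w19.png

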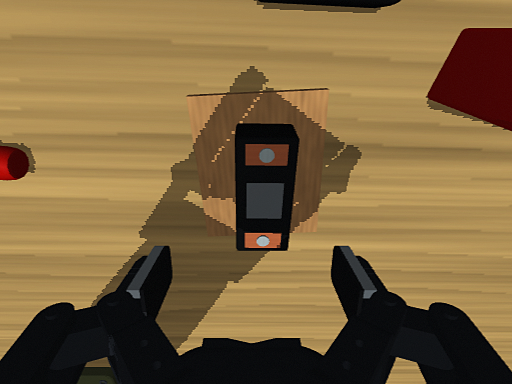

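Request:
{"method": "move_arm", "body": {
  "deltas": "-1 0.5 0.2 0.2 0.01;-1 0.8 0.3 0.3 0;-1 0.9 0.2 0.2 0;-1 1 0.2 0.1 0;-1 1 0.1 0 0;-1 0.9 0 0 0;-1 0.5 0 0 0;-1 0 0 0 0;-1 0 0 0 0"
}}

```text
time_s: 47.95
ee_pos: [0.3885, -0.2862, 0.0312]
orientation: [-1.481, 1.384, -3.039]
wrist_force: [-0.2, 0.4, 0.3]
width: 1.004
```

```bash
python3 -c "
from h import *
show();plan(.388,-.2847,.020,-89);p=vision.get_image('wrist')
cv2.imwrite('pics/w20.png',p['image'][...,::-1])"
```

```text
t 47.95 pos [ 0.3885 -0.2862  0.0312] zang -89.19 tilt [-0.983 -0.185  0.017] w 1.004 F [-0.2  0.4  0.3]
shift cm [ 1.1   0.16 -0.17] turn -0.003 | per row of 1 [ 1.104  0.161 -0.168] -0.0033
```

View pics/w20.png

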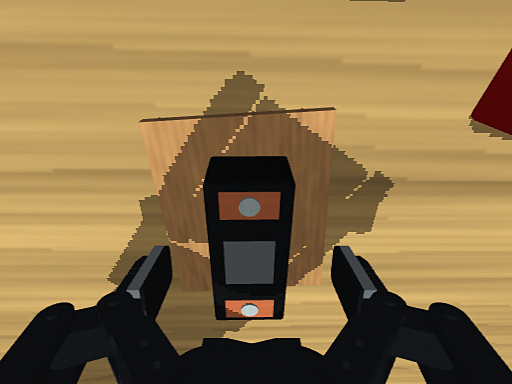

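The fresh relay is centred between the fingers. Descending and gripping.

Request:
{"method": "move_arm", "body": {
  "deltas": "-1 0.4 0.1 -0.1 0;-1 0.4 0.1 -0.1 0;-1 0.3 0 0 0;-1 0 0 0 0;1 0 0 0 0;1 0 0 0 0;1 0 0 0 0;1 0 0 0 0;1 0 0 0 0;1 0 0 0 0;1 0 0 0 0;1 0 0 0 0;1 0 0 0 0"
}}

```text
time_s: 49.08
ee_pos: [0.3901, -0.2851, 0.0212]
orientation: [-1.461, 1.388, -3.019]
wrist_force: [-0.0, -0.5, -0.6]
width: 0.481
```

```bash
python3 -c "
from h import *
show();p=vision.get_image('wrist')
cv2.imwrite('pics/w21.png',p['image'][...,::-1])
w=ray(p,[(250,208),(250,308)],.038);print(w)"
```

```text
t 49.08 pos [ 0.3901 -0.2851  0.0212] zang -89.16 tilt [-0.983 -0.181  0.02 ] w 0.481 F [-0.  -0.5 -0.6]
[[ 0.43195328 -0.28378902  0.038     ]
 [ 0.36782631 -0.28468337  0.038     ]]
```

View pics/w21.png

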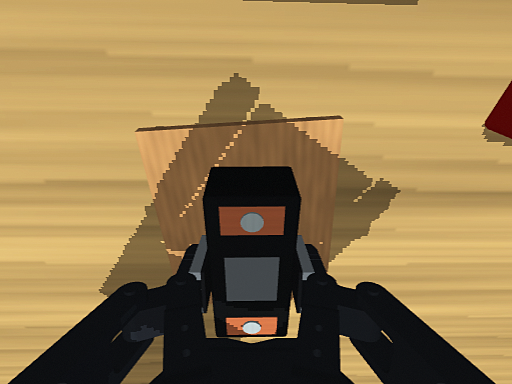

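Request:
{"method": "move_arm", "body": {
  "deltas": "1 -0.5 0 0 0;1 -1 0 0 0;1 -1.5 0 0 0;1 -1.5 0 0 0;1 -1.5 0 0 0;1 -2 0 0 0;1 -2 0 0 0;1 -2 0 0 0;1 -2 0 0 0;1 -1 0 0 0;1 -0.5 0 0 0;1 0 0 0 0"
}}

```text
time_s: 50.13
ee_pos: [0.418, -0.2791, 0.184]
orientation: [-1.485, 1.386, -3.042]
wrist_force: [-0.4, -0.4, -1.6]
width: 0.484
```

```bash
python3 -c "
from h import *
show();plan(.6008,-.008,.16,-82);"
```

```text
t 50.13 pos [ 0.418  -0.2791  0.184 ] zang -89.16 tilt [-0.983 -0.183  0.016] w 0.484 F [-0.4 -0.4 -1.6]
shift cm [ -1.48  18.72 -26.87] turn -0.125 | per row of 1 [ -1.482  18.721 -26.869] -0.1249
```

Request:
{"method": "move_arm", "body": {
  "deltas": "1 -0.1 1 -1.4 0;1 -0.2 2 -2.9 0;1 -0.2 2 -2.9 0;1 -0.2 2 -2.9 0;1 -0.2 2 -2.9 0;1 -0.2 2 -2.9 0;1 -0.2 2 -2.9 0;1 -0.2 2 -2.9 -0.03;1 -0.1 1.6 -2.4 -0.03;1 -0.1 1 -1.4 -0.03;1 0 0.4 -0.6 -0.03;1 0 0 0 0;1 0 0 0 0;1 0 0 0 0"
}}

```text
time_s: 51.3
ee_pos: [0.5889, -0.0033, 0.1437]
orientation: [-1.631, 1.358, -3.068]
wrist_force: [0.5, -1.1, -2.3]
width: 0.486
```

```bash
python3 -c "
from h import *
show();plan(.6008,-.008,.11,-82);p=shot('wrist','w22')"
```

```text
t 51.3 pos [ 0.5889 -0.0033  0.1437] zang -82.43 tilt [-0.977 -0.211 -0.013] w 0.486 F [ 0.5 -1.1 -2.3]
shift cm [3.05 1.8  0.66] turn -0.007 | per row of 1 [3.049 1.8   0.663] -0.0074
```

View pics/w22.png

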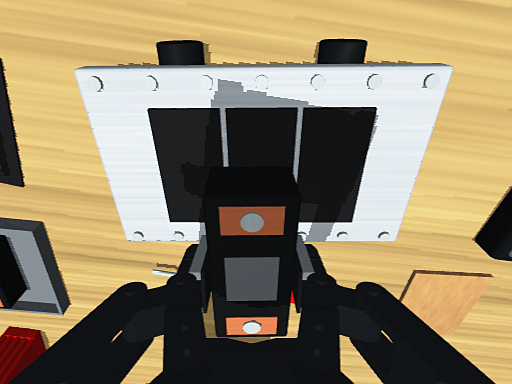

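Request:
{"method": "move_arm", "body": {
  "deltas": "1 0.4 0.3 0.1 -0.007;1 0.6 0.4 0.2 0;1 0.7 0.4 0.2 0;1 0.7 0.3 0.1 0;1 0.5 0.2 0.1 0;1 0.3 0.1 0 0;1 0 0 0 0;1 0 0 0 0"
}}

```text
time_s: 52.02
ee_pos: [0.599, -0.0139, 0.1046]
orientation: [-1.634, 1.357, -3.072]
wrist_force: [0.0, -0.7, -1.9]
width: 0.483
```

```bash
python3 -c "
from h import *
show();plan(.6008,-.008,.08,-82);p=shot('wrist','w23')"
```

```text
t 52.02 pos [ 0.599  -0.0139  0.1046] zang -82.43 tilt [-0.977 -0.212 -0.013] w 0.483 F [ 0.  -0.7 -1.9]
shift cm [ 2.36  0.77 -0.53] turn -0.008 | per row of 1 [ 2.356  0.773 -0.532] -0.0075
```

View pics/w23.png

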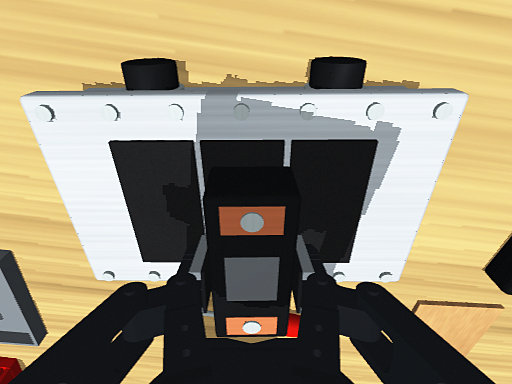

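Request:
{"method": "move_arm", "body": {
  "deltas": "1 0.3 0.2 -0.15 -0.007;1 0.4 0.2 -0.15 0;1 0.4 0.2 -0.1 0;1 0.4 0.1 0 0;1 0.3 0 0 0;1 0 0 0 0;1 0 0 0 0"
}}

```text
time_s: 52.65
ee_pos: [0.6023, -0.008, 0.0846]
orientation: [-1.641, 1.359, -3.069]
wrist_force: [0.4, -0.1, -1.7]
width: 0.48
```

```bash
python3 -c "
from h import *
show();plan(.6008,-.008,.079,-82)"
```

```text
t 52.65 pos [ 0.6023 -0.008   0.0846] zang -81.92 tilt [-0.978 -0.21  -0.015] w 0.48 F [ 0.4 -0.1 -1.7]
shift cm [ 0.58 -0.03 -0.01] turn 0.001 | per row of 1 [ 0.582 -0.026 -0.012] 0.0014
```

Request:
{"method": "move_arm", "body": {
  "deltas": "1 0.25 0 0 0;1 0.2 0 0 0;1 0 0 0 0"
}}

```text
time_s: 52.9
ee_pos: [0.6014, -0.0081, 0.08]
orientation: [-1.64, 1.359, -3.069]
wrist_force: [0.7, -0.2, -0.9]
width: 0.482
```

```bash
python3 -c "
from h import *
show()"
```

```text
t 52.9 pos [ 0.6014 -0.0081  0.08  ] zang -81.92 tilt [-0.978 -0.21  -0.015] w 0.482 F [ 0.7 -0.2 -0.9]
```

Request:
{"method": "move_arm", "body": {
  "deltas": "1 0.25 0 0 0;1 0.25 0 0 0;1 0 0 0 0"
}}

```text
time_s: 53.15
ee_pos: [0.6018, -0.0082, 0.0804]
orientation: [-1.639, 1.361, -3.068]
wrist_force: [0.4, -0.6, -2.3]
width: 0.482
```

```bash
python3 -c "
from h import *
show()"
```

```text
t 53.15 pos [ 0.6018 -0.0082  0.0804] zang -81.94 tilt [-0.978 -0.207 -0.014] w 0.482 F [ 0.4 -0.6 -2.3]
```

Request:
{"method": "move_arm", "body": {
  "deltas": "1 0.2 0 0 0;-0.1 0 0 0 0;-0.25 0 0 0 0;-0.5 0 0 0 0;-1 0 0 0 0;-1 0 0 0 0;-1 0 0 0 0;-1 -0.5 0 0 0;-1 -1 0 0 0;-1 -1.5 0 0 0;-1 -1.5 0 0 0;-1 -1.5 0 0 0;-1 -1.5 0 0 0;-1 -1.5 0 0 0;-1 -1.5 0 0 0;-1 -1 0 0 0;-1 0 0 0 0;-1 0 0 0 0"
}}

```text
time_s: 54.65
ee_pos: [0.6286, -0.0066, 0.2043]
orientation: [-1.633, 1.368, -3.062]
wrist_force: [0.0, 0.6, 0.5]
width: 0.998
```

```bash
python3 -c "
from h import *
show();plan(.5832,.2665,.17,-97);p=shot('wrist','w24')
cv2.imwrite('pics/z24.png',cv2.resize(p['image'][60:260,100:400,::-1],None,fx=2.6,fy=2.6,interpolation=cv2.INTER_CUBIC))
"
```

```text
t 54.65 pos [ 0.6286 -0.0066  0.2043] zang -81.94 tilt [-0.979 -0.201 -0.013] w 0.998 F [0.  0.6 0.5]
shift cm [  3.84   0.11 -27.63] turn 0.263 | per row of 1 [  3.841   0.106 -27.629] 0.2629
```

View pics/z24.png

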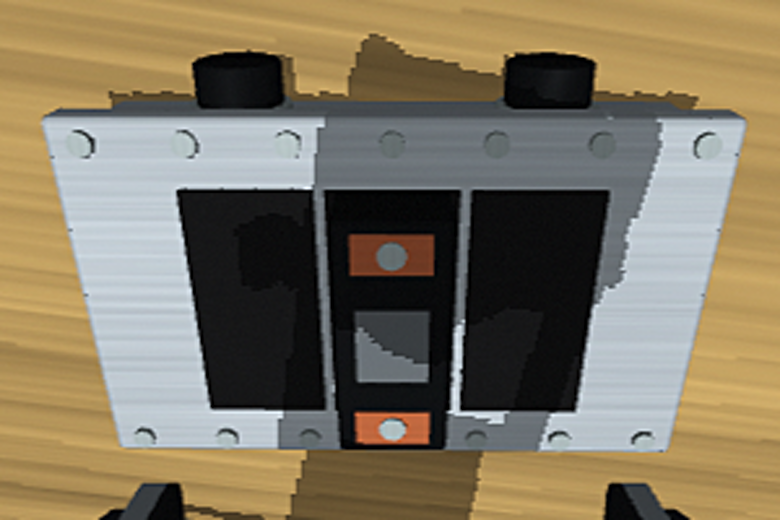

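```bash
python3 -c "
from h import *
p=vision.get_image('wrist')
f=lambda L,z:ray(p,np.array(L)/2.6+[100,60],z)
w=f([(391,257),(391,430),(391,347)],.095);print(w.round(4),w[:2].mean(0).round(4));d=w[0]-w[1];print(np.degrees(np.arctan2(d[1],d[0])))
h=f([(45,119),(745,121),(667,449),(121,446)],.06);print(h.round(4),h.mean(0).round(4))
h=f([(178,191),(311,190),(324,409),(211,409),(471,191),(608,191),(577,411),(461,411)],.063);print(h.round(4),h.mean(0).round(4))
"
```

```text
[[ 0.6362 -0.0035  0.095 ]
 [ 0.5641 -0.0137  0.095 ]
 [ 0.6012 -0.0084  0.095 ]] [ 0.6002 -0.0086  0.095 ]
8.052975407969727
[[ 0.6549  0.1228  0.06  ]
 [ 0.6897 -0.1198  0.06  ]
 [ 0.5453 -0.1411  0.06  ]
 [ 0.5093  0.103   0.06  ]] [ 0.5998 -0.0088  0.06  ]
[[ 0.6363  0.0756  0.063 ]
 [ 0.6438  0.0275  0.063 ]
 [ 0.5463  0.0136  0.063 ]
 [ 0.5388  0.0621  0.063 ]
 [ 0.6519 -0.0301  0.063 ]
 [ 0.6592 -0.0791  0.063 ]
 [ 0.5617 -0.0944  0.063 ]
 [ 0.5542 -0.0451  0.063 ]] [ 0.599  -0.0087  0.063 ]
```

Fresh relay measures 1 mm from the middle pad's centre and square. Now fetching the heat sink.

Request:
{"method": "move_arm", "body": {
  "deltas": "-1 0 0 -2 0;-1 0.1 0 -4 0;-1 0.1 0 -4 0;-1 0.1 0 -4 0;-1 0.1 0 -4 0;-1 0.1 0 -4 0.05;-1 0.1 0 -2.5 0.06;-1 0 0 -1.2 0.06;-1 0 0 -0.5 0.06;-1 0 0 0 0.03;-1 0 0 0 0;-1 0 0 0 0"
}}

```text
time_s: 55.75
ee_pos: [0.5828, 0.2626, 0.1818]
orientation: [-1.342, 1.338, -3.045]
wrist_force: [-0.4, -0.6, -0.2]
width: 1.001
```

```bash
python3 -c "
from h import *
show();plan(.5835,.2665,.12,-97);p=shot('wrist','w25')
"
```

```text
t 55.75 pos [0.5828 0.2626 0.1818] zang -97.28 tilt [-0.973 -0.224  0.052] w 1.001 F [-0.4 -0.6 -0.2]
shift cm [ 5.99  1.4  -0.71] turn -0.005 | per row of 1 [ 5.987  1.397 -0.714] -0.0048
```

View pics/w25.png

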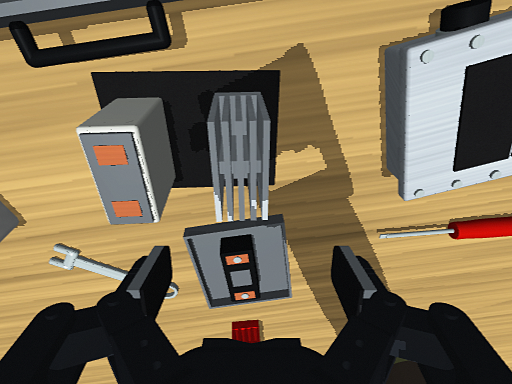

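Request:
{"method": "move_arm", "body": {
  "deltas": "-1 0.6 0.3 -0.2 -0.005;-1 0.9 0.3 -0.2 0;-1 1 0.3 -0.2 0;-1 1 0.3 -0.1 0;-1 1 0.2 0 0;-1 0.8 0 0 0;-1 0.5 0 0 0;-1 0 0 0 0;-1 0 0 0 0"
}}

```text
time_s: 56.55
ee_pos: [0.5826, 0.2636, 0.1113]
orientation: [-1.341, 1.332, -3.042]
wrist_force: [-0.0, 0.4, 0.8]
width: 1.001
```

```bash
python3 -c "
from h import *
show();plan(.5835,.2665,.06,-97);p=shot('wrist','w26')
"
```

```text
t 56.55 pos [0.5826 0.2636 0.1113] zang -97.06 tilt [-0.972 -0.23   0.054] w 1.001 F [-0.   0.4  0.8]
shift cm [ 4.96  1.23 -0.58] turn -0.001 | per row of 1 [ 4.961  1.232 -0.579] -0.001
```

View pics/w26.png

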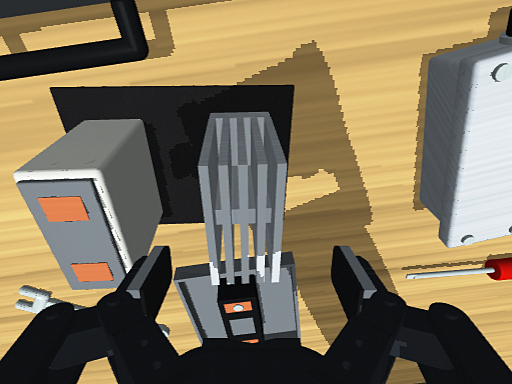

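Request:
{"method": "move_arm", "body": {
  "deltas": "-1 0.5 0.3 -0.15 0;-1 0.8 0.3 -0.15 0;-1 0.9 0.3 -0.15 0;-1 0.9 0.2 -0.1 0;-1 0.8 0.1 0 0;-1 0.7 0 0 0;-1 0.3 0 0 0;-1 0 0 0 0;-1 0 0 0 0"
}}

```text
time_s: 57.35
ee_pos: [0.5841, 0.267, 0.0562]
orientation: [-1.343, 1.334, -3.043]
wrist_force: [-0.2, 0.2, -0.6]
width: 1.002
```

```bash
python3 -c "
from h import *
show();plan(.5835,.2665,.06,-97)
"
```

```text
t 57.35 pos [0.5841 0.267  0.0562] zang -97.05 tilt [-0.972 -0.229  0.053] w 1.002 F [-0.2  0.2 -0.6]
shift cm [-0.35 -0.14  0.08] turn -0.001 | per row of 1 [-0.351 -0.141  0.077] -0.0009
```

Request:
{"method": "move_arm", "body": {
  "deltas": "1 0 0 0 0;1 0 0 0 0;1 0 0 0 0;1 0 0 0 0;1 0 0 0 0;1 0 0 0 0;1 0 0 0 0;1 0 0 0 0;1 0 0 0 0"
}}

```text
time_s: 58.1
ee_pos: [0.5853, 0.2673, 0.0577]
orientation: [-1.348, 1.338, -3.048]
wrist_force: [0.4, -0.2, -1.0]
width: 0.535
```

```bash
python3 -c "
from h import *
show();p=shot('wrist','w27')
"
```

```text
t 58.1 pos [0.5853 0.2673 0.0577] zang -97.07 tilt [-0.973 -0.225  0.051] w 0.535 F [ 0.4 -0.2 -1. ]
```

View pics/w27.png

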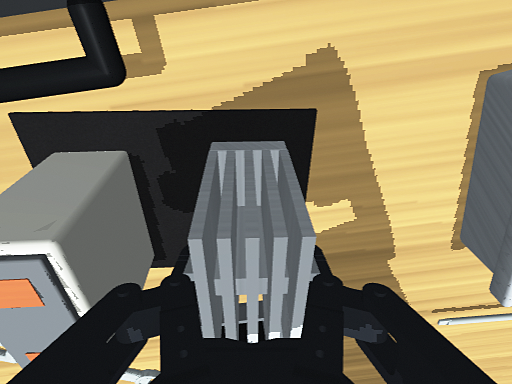

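Request:
{"method": "move_arm", "body": {
  "deltas": "1 -0.5 0 0 0;1 -1 0 0 0;1 -1.5 0 0 0;1 -1.5 0 0 0;1 -2 0 0 0;1 -2 0 0 0;1 -2 0 0 0;1 -2 0 0 0;1 -1.5 0 0 0;1 -1 0 0 0;1 -0.5 0 0 0;1 0 0 0 0"
}}

```text
time_s: 59.15
ee_pos: [0.6213, 0.2699, 0.2171]
orientation: [-1.336, 1.332, -3.037]
wrist_force: [0.3, -0.8, -3.4]
width: 0.536
```

```bash
python3 -c "
from h import *
show();plan(.593,.0449,.19,-82)
"
```

```text
t 59.15 pos [0.6213 0.2699 0.2171] zang -97.05 tilt [-0.972 -0.23   0.055] w 0.536 F [ 0.3 -0.8 -3.4]
shift cm [ 3.86  0.87 22.49] turn -0.263 | per row of 1 [ 3.855  0.867 22.493] -0.2628
```

Request:
{"method": "move_arm", "body": {
  "deltas": "1 0.1 0 1.5 0;1 0.2 0 3 0;1 0.2 0.1 3.5 0;1 0.2 0.1 3.5 0;1 0.2 0.1 3.5 -0.03;1 0.1 0.1 3 -0.05;1 0 0.1 2 -0.05;1 0 0.1 1 -0.05;1 0 0 0.4 -0.05;1 0 0 0 -0.03;1 0 0 0 0;1 0 0 0 0"
}}

```text
time_s: 60.15
ee_pos: [0.59, 0.0402, 0.2006]
orientation: [-1.604, 1.304, -3.033]
wrist_force: [-0.4, -0.2, -3.9]
width: 0.533
```

```bash
python3 -c "
from h import *
show();plan(.593,.0449,.14,-82);p=shot('wrist','w28')
"
```

```text
t 60.15 pos [0.59   0.0402 0.2006] zang -81.94 tilt [-0.965 -0.263 -0.009] w 0.533 F [-0.4 -0.2 -3.9]
shift cm [ 5.76  1.95 -0.37] turn 0.001 | per row of 1 [ 5.758  1.947 -0.373] 0.001
```

View pics/w28.png

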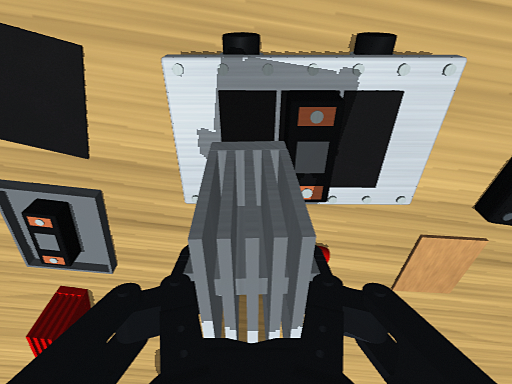

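```bash
python3 -c "
from h import *
plan(.595,.042,.14,-82)
"
```

```text
shift cm [ 5.69  2.1  -0.04] turn 0.001 | per row of 1 [ 5.692  2.104 -0.043] 0.0012
```

Request:
{"method": "move_arm", "body": {
  "deltas": "1 0.5 0.3 0 0;1 0.7 0.4 0 0;1 0.8 0.5 0 0;1 0.9 0.4 0 0;1 0.9 0.3 0 0;1 0.8 0.2 0 0;1 0.6 0.1 0 0;1 0.3 0 0 0;1 0 0 0 0;1 0 0 0 0"
}}

```text
time_s: 61.03
ee_pos: [0.5951, 0.0436, 0.1314]
orientation: [-1.606, 1.297, -3.033]
wrist_force: [0.2, 0.5, -2.9]
width: 0.541
```

```bash
python3 -c "
from h import *
show();plan(.595,.042,.121,-82);p=shot('wrist','w29')
"
```

```text
t 61.03 pos [0.5951 0.0436 0.1314] zang -81.86 tilt [-0.963 -0.27  -0.009] w 0.541 F [ 0.2  0.5 -2.9]
shift cm [1.   0.25 0.17] turn 0.002 | per row of 1 [1.005 0.246 0.169] 0.0024
```

View pics/w29.png

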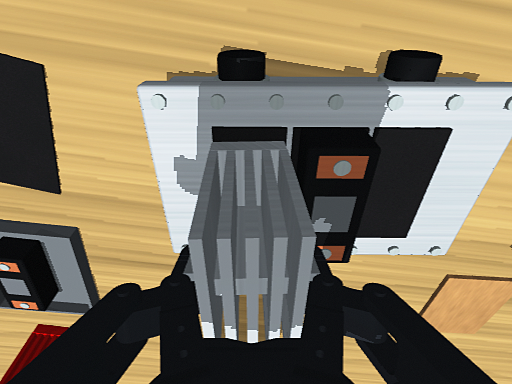

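Request:
{"method": "move_arm", "body": {
  "deltas": "1 0.3 0.1 0.1 0;1 0.3 0.1 0.1 0;1 0.2 0.1 0 0;1 0 0 0 0"
}}

```text
time_s: 61.42
ee_pos: [0.5975, 0.0415, 0.1244]
orientation: [-1.603, 1.302, -3.031]
wrist_force: [-0.1, -0.3, -3.9]
width: 0.536
```

```bash
python3 -c "
from h import *
show()
s=vision.get_image('scene')['image'][150:255,270:380,::-1]
cv2.imwrite('pics/s30.png',cv2.resize(s,None,fx=5.5,fy=5.5,interpolation=cv2.INTER_CUBIC))
"
```

```text
t 61.42 pos [0.5975 0.0415 0.1244] zang -81.86 tilt [-0.964 -0.266 -0.009] w 0.536 F [-0.1 -0.3 -3.9]
```

View pics/s30.png

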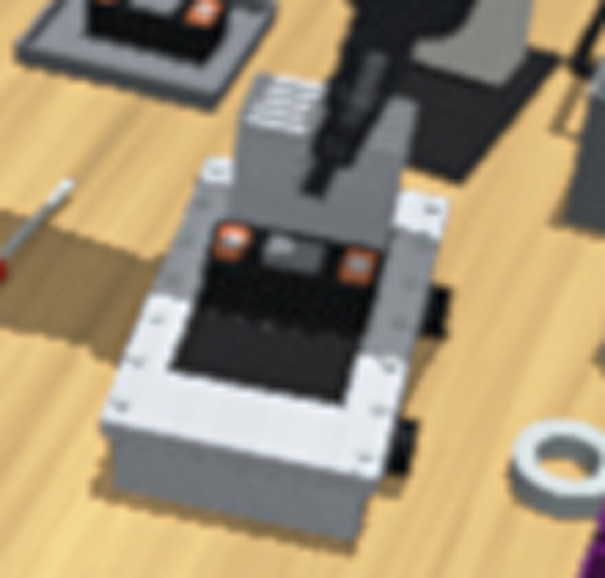

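Request:
{"method": "move_arm", "body": {
  "deltas": "1 0.2 -0.1 0 0;1 0.2 -0.1 0 0;1 0.2 0 0 0;1 0 0 0 0"
}}

```text
time_s: 61.8
ee_pos: [0.5942, 0.0409, 0.1195]
orientation: [-1.603, 1.303, -3.03]
wrist_force: [-0.2, 0.2, -2.5]
width: 0.533
```

```bash
python3 -c "
from h import *
show()"
```

```text
t 61.8 pos [0.5942 0.0409 0.1195] zang -81.87 tilt [-0.964 -0.264 -0.008] w 0.533 F [-0.2  0.2 -2.5]
```

Request:
{"method": "move_arm", "body": {
  "deltas": "1 0.25 0 0 0;1 0.25 0 0 0;1 0 0 0 0"
}}

```text
time_s: 62.05
ee_pos: [0.594, 0.041, 0.1193]
orientation: [-1.601, 1.305, -3.029]
wrist_force: [-0.4, -0.5, -3.4]
width: 0.534
```

```bash
python3 -c "
from h import *
show()"
```

```text
t 62.05 pos [0.594  0.041  0.1193] zang -81.87 tilt [-0.965 -0.262 -0.008] w 0.534 F [-0.4 -0.5 -3.4]
```

Request:
{"method": "move_arm", "body": {
  "deltas": "1 0.25 0 0 0;1 0.2 0 0 0;0 0 0 0 0;-0.1 0 0 0 0;-0.2 0 0 0 0;-0.5 0 0 0 0;-1 0 0 0 0;-1 0 0 0 0;-1 0 0 0 0;-1 0 0 0 0;-1 -0.5 0 0 0;-1 -1 0 0 0;-1 -1.5 0 0 0;-1 -2 0 0 0;-1 -2 0 0 0;-1 -2 0 0 0;-1 -1.5 0 0 0;-1 -0.5 0 0 0;-1 0 0 0 0"
}}

```text
time_s: 63.63
ee_pos: [0.6249, 0.0444, 0.2339]
orientation: [-1.599, 1.311, -3.027]
wrist_force: [0.7, -0.1, 1.0]
width: 0.999
```

```bash
python3 -c "
from h import *
show();plan(.5955,.3637,.2,-97);p=shot('wrist','w31')
np.savez('w31.npz',image=p['image'],K=p['K'],extrinsics=p['extrinsics'])
cv2.imwrite('pics/z31.png',cv2.resize(p['image'][60:260,100:360,::-1],None,fx=3,fy=3,interpolation=cv2.INTER_CUBIC))
"
```

```text
t 63.63 pos [0.6249 0.0444 0.2339] zang -81.87 tilt [-0.966 -0.257 -0.007] w 0.999 F [ 0.7 -0.1  1. ]
shift cm [  3.08   2.49 -32.  ] turn 0.264 | per row of 1 [  3.085   2.485 -32.   ] 0.264
```

View pics/z31.png

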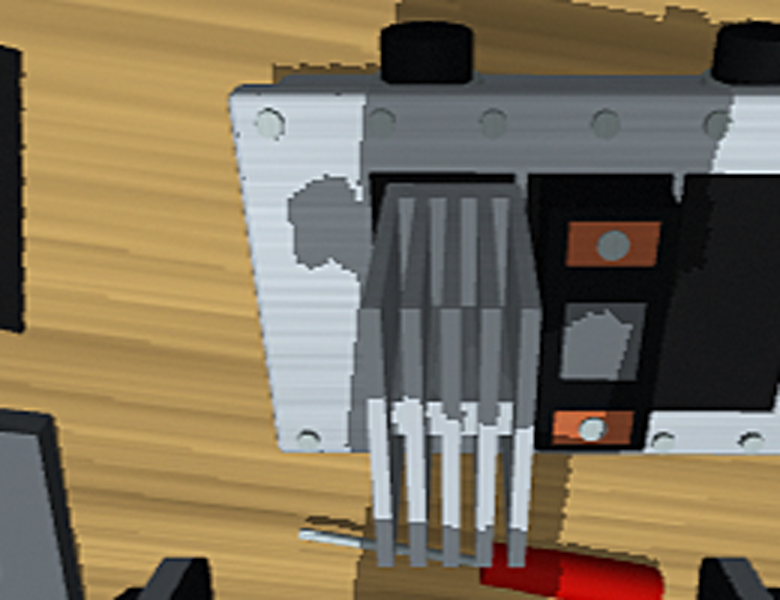

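```bash
python3 -c "
from h import *
p=dict(np.load('w31.npz'))
w=ray(p,np.array([(359,308),(542,308),(525,566),(376,567)])/3+[100,60],.153);print(w.round(4),w.mean(0).round(4))
w=ray(p,np.array([(614,246),(592,429)])/3+[100,60],.095);print(w.round(4),w.mean(0).round(4))
"
```

```text
[[0.6346 0.0705 0.153 ]
 [0.6414 0.0246 0.153 ]
 [0.5504 0.0114 0.153 ]
 [0.5429 0.0577 0.153 ]] [0.5923 0.0411 0.153 ]
[[ 0.6362 -0.0043  0.095 ]
 [ 0.5648 -0.0142  0.095 ]] [ 0.6005 -0.0092  0.095 ]
```

Heat sink is back within about 4 mm of its start and square. Now the capacitor.

Request:
{"method": "move_arm", "body": {
  "deltas": "-1 0 0.1 -2 0;-1 0.2 0.2 -4 0;-1 0.2 0.2 -4 0;-1 0.2 0.2 -4 0;-1 0.2 0.2 -4 0;-1 0.2 0.2 -4 0;-1 0.1 0.2 -4 0.05;-1 0 0.1 -2.5 0.06;-1 0 0 -1.2 0.06;-1 0 0 -0.5 0.06;-1 0 0 0 0.03;-1 0 0 0 0;-1 0 0 0 0"
}}

```text
time_s: 64.77
ee_pos: [0.5856, 0.3561, 0.2007]
orientation: [-1.3, 1.284, -3.003]
wrist_force: [-0.4, -0.9, 0.0]
width: 1.0
```

```bash
python3 -c "
from h import *
show();plan(.596,.3637,.11,-97);p=shot('wrist','w32')
"
```

```text
t 64.77 pos [0.5856 0.3561 0.2007] zang -97.0 tilt [-0.959 -0.273  0.076] w 1.0 F [-0.4 -0.9  0. ]
shift cm [ 8.38  3.35 -1.57] turn 0.0 | per row of 1 [ 8.377  3.354 -1.569] 0.0001
```

View pics/w32.png

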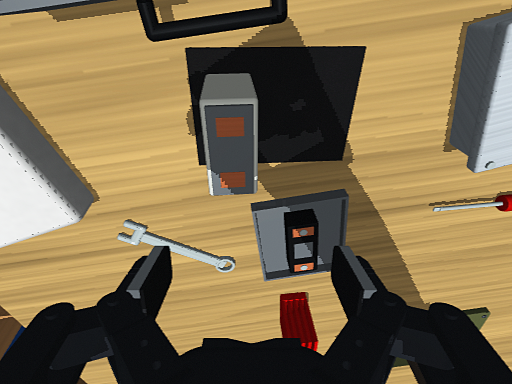

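```bash
python3 -c "
from h import *
p=vision.get_image('wrist')
w=ray(p,[(201,104),(257,104),(255,193),(208,195)],.093);print(w.round(4),w.mean(0).round(4))"
```

```text
[[0.638  0.3794 0.093 ]
 [0.6318 0.3374 0.093 ]
 [0.5486 0.3484 0.093 ]
 [0.554  0.3918 0.093 ]] [0.5931 0.3643 0.093 ]
```

Request:
{"method": "move_arm", "body": {
  "deltas": "-1 0.5 0.4 -0.2 0;-1 0.9 0.5 -0.3 0;-1 1.1 0.6 -0.3 0;-1 1.2 0.6 -0.3 0;-1 1.2 0.5 -0.2 0;-1 1.2 0.3 -0.1 0;-1 1 0.2 0 0;-1 0.6 0 0 0;-1 0.3 0 0 0;-1 0 0 0 0;-1 0 0 0 0"
}}

```text
time_s: 65.78
ee_pos: [0.5948, 0.3595, 0.1013]
orientation: [-1.294, 1.278, -3.0]
wrist_force: [-0.7, -0.0, 0.4]
width: 1.003
```

```bash
python3 -c "
from h import *
show();plan(.596,.3637,.06,-97);p=shot('wrist','w33')
"
```

```text
t 65.78 pos [0.5948 0.3595 0.1013] zang -97.13 tilt [-0.957 -0.278  0.079] w 1.003 F [-0.7 -0.   0.4]
shift cm [ 3.9   1.2  -0.75] turn -0.002 | per row of 1 [ 3.898  1.205 -0.754] -0.0023
```

View pics/w33.png

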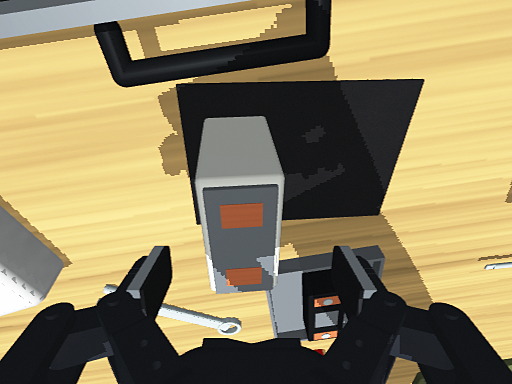

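Request:
{"method": "move_arm", "body": {
  "deltas": "-1 0.4 0.3 -0.2 0;-1 0.7 0.3 -0.2 0;-1 0.8 0.3 -0.2 0;-1 0.8 0.2 -0.1 0;-1 0.7 0.1 0 0;-1 0.3 0 0 0;-1 0 0 0 0;-1 0 0 0 0"
}}

```text
time_s: 66.5
ee_pos: [0.5981, 0.3646, 0.0604]
orientation: [-1.298, 1.283, -3.004]
wrist_force: [0.1, 0.2, -0.1]
width: 1.001
```

```bash
python3 -c "
from h import *
show();plan(.596,.3637,.06,-97)
"
```

```text
t 66.5 pos [0.5981 0.3646 0.0604] zang -97.13 tilt [-0.959 -0.274  0.076] w 1.001 F [ 0.1  0.2 -0.1]
shift cm [ 0.1  -0.18  0.11] turn -0.002 | per row of 1 [ 0.101 -0.181  0.11 ] -0.0023
```

Request:
{"method": "move_arm", "body": {
  "deltas": "-1 0.2 -0.2 0.1 0;-1 0 0 0 0;1 0 0 0 0;1 0 0 0 0;1 0 0 0 0;1 0 0 0 0;1 0 0 0 0;1 0 0 0 0;1 0 0 0 0;1 0 0 0 0;1 0 0 0 0"
}}

```text
time_s: 67.42
ee_pos: [0.5964, 0.3642, 0.0608]
orientation: [-1.304, 1.286, -3.01]
wrist_force: [-0.3, -0.2, 0.2]
width: 0.543
```

```bash
python3 -c "
from h import *
show();p=shot('wrist','w34')
"
```

```text
t 67.42 pos [0.5964 0.3642 0.0608] zang -97.16 tilt [-0.96  -0.271  0.074] w 0.543 F [-0.3 -0.2  0.2]
```

View pics/w34.png

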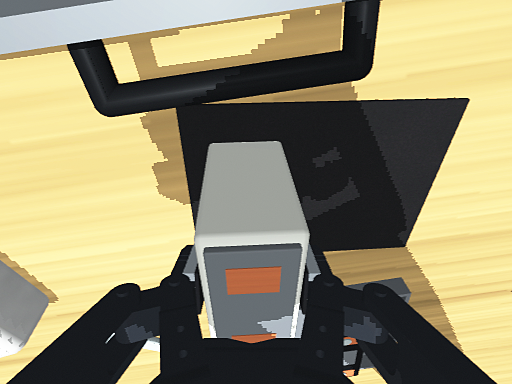

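Request:
{"method": "move_arm", "body": {
  "deltas": "1 -0.5 0 0 0;1 -1 0 0 0;1 -1.5 0 0 0;1 -2 0 0 0;1 -2 0 0 0;1 -2 0 0 0;1 -2 0 0 0;1 -2 0 0 0;1 -2 0 0 0;1 -2 0 0 0;1 -2 0 0 0;1 -2 0 0 0;1 -1.5 0 0 0;1 -0.5 0 0 0;1 0 0 0 0"
}}

```text
time_s: 68.72
ee_pos: [0.6651, 0.3717, 0.3026]
orientation: [-1.296, 1.289, -3.003]
wrist_force: [-0.6, 0.5, -3.7]
width: 0.544
```

```bash
python3 -c "
from h import *
show();plan(.609,-.062,.27,-82);shot('wrist','w35')
"
```

```text
t 68.72 pos [0.6651 0.3717 0.3026] zang -97.23 tilt [-0.96  -0.268  0.076] w 0.544 F [-0.6  0.5 -3.7]
shift cm [ 6.35  1.66 43.36] turn -0.266 | per row of 1 [ 6.346  1.662 43.36 ] -0.2658
```

View pics/w35.png

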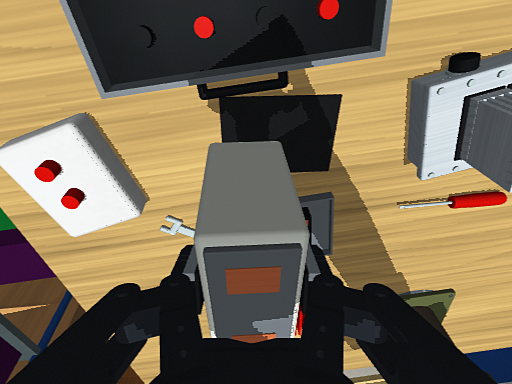

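Request:
{"method": "move_arm", "body": {
  "deltas": "1 0 0 1.5 0;1 0.2 0.1 3 0;1 0.2 0.1 3.5 0;1 0.2 0.1 3.5 0;1 0.2 0.1 3.5 0;1 0.2 0.1 3.5 0;1 0.2 0.1 3.5 0;1 0.2 0.1 3.5 0;1 0.2 0.1 3.5 0;1 0.2 0.1 3.5 0;1 0.2 0.1 3.5 -0.03;1 0 0.1 2.5 -0.04;1 0 0 1.5 -0.05;1 0 0 0.7 -0.05;1 0 0 0 -0.05;1 0 0 0 -0.04;1 0 0 0 0;1 0 0 0 0"
}}

```text
time_s: 70.27
ee_pos: [0.598, -0.0613, 0.2836]
orientation: [-1.577, 1.241, -3.014]
wrist_force: [1.1, -0.5, -3.1]
width: 0.538
```

```bash
python3 -c "
from h import *
show();plan(.609,-.062,.19,-82);shot('wrist','w36')
"
```

```text
t 70.27 pos [ 0.598  -0.0613  0.2836] zang -82.38 tilt [-0.946 -0.324 -0.002] w 0.538 F [ 1.1 -0.5 -3.1]
shift cm [8.5  4.06 0.23] turn -0.007 | per row of 1 [8.498 4.06  0.231] -0.0066
```

View pics/w36.png

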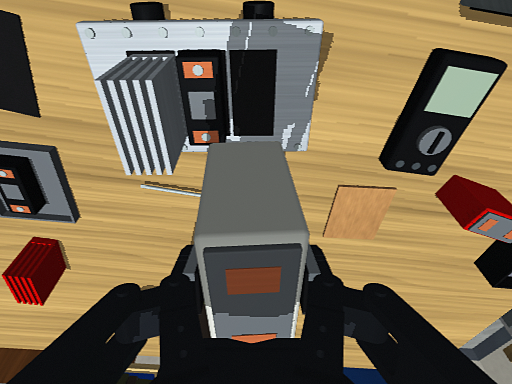

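```bash
python3 -c "
from h import *
plan(.611,-.063,.15,-82)
"
```

```text
shift cm [12.2   5.53  0.37] turn -0.006 | per row of 1 [12.201  5.534  0.374] -0.0065
```

Request:
{"method": "move_arm", "body": {
  "deltas": "1 0.5 0.4 0 -0.007;1 1 0.5 0 0;1 1.3 0.6 0 0;1 1.4 0.7 0 0;1 1.4 0.7 0.1 0;1 1.4 0.6 0.1 0;1 1.3 0.4 0.1 0;1 1.1 0.3 0 0;1 0.8 0.1 0 0;1 0.4 0 0 0;1 0 0 0 0;1 0 0 0 0"
}}

```text
time_s: 71.32
ee_pos: [0.602, -0.06, 0.1519]
orientation: [-1.591, 1.232, -3.019]
wrist_force: [-0.2, 0.6, -2.7]
width: 0.537
```

```bash
python3 -c "
from h import *
show();plan(.611,-.063,.126,-82);shot('wrist','w37')
"
```

```text
t 71.32 pos [ 0.602  -0.06    0.1519] zang -81.89 tilt [-0.943 -0.332 -0.007] w 0.537 F [-0.2  0.6 -2.7]
shift cm [2.16 1.66 0.45] turn 0.002 | per row of 1 [2.156 1.661 0.446] 0.0019
```

View pics/w37.png

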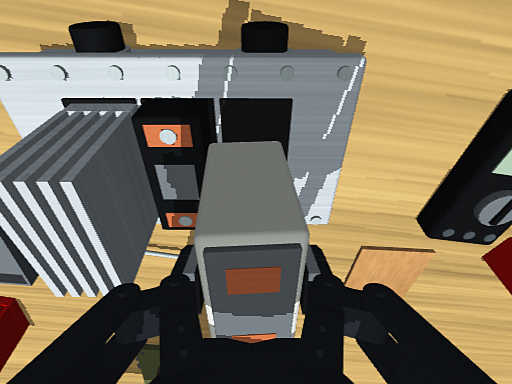

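Request:
{"method": "move_arm", "body": {
  "deltas": "1 0.1 0.4 0.15 0;1 0.3 0.5 0.15 0;1 0.5 0.5 0.1 0;1 0.5 0.2 0 0;1 0.3 0 0 0;1 0 0 0 0;1 0 0 0 0"
}}

```text
time_s: 71.95
ee_pos: [0.6159, -0.0633, 0.1325]
orientation: [-1.584, 1.24, -3.013]
wrist_force: [-0.3, -0.3, -3.2]
width: 0.539
```

```bash
python3 -c "
from h import *
show();plan(.611,-.063,.126,-82)
s=vision.get_image('scene')['image'][130:255,270:380,::-1]
cv2.imwrite('pics/s38.png',cv2.resize(s,None,fx=4.7,fy=4.7,interpolation=cv2.INTER_CUBIC))
"
```

```text
t 71.95 pos [ 0.6159 -0.0633  0.1325] zang -81.91 tilt [-0.946 -0.325 -0.004] w 0.539 F [-0.3 -0.3 -3.2]
shift cm [ 0.77 -0.25 -0.1 ] turn 0.002 | per row of 1 [ 0.767 -0.246 -0.099] 0.0016
```

View pics/s38.png

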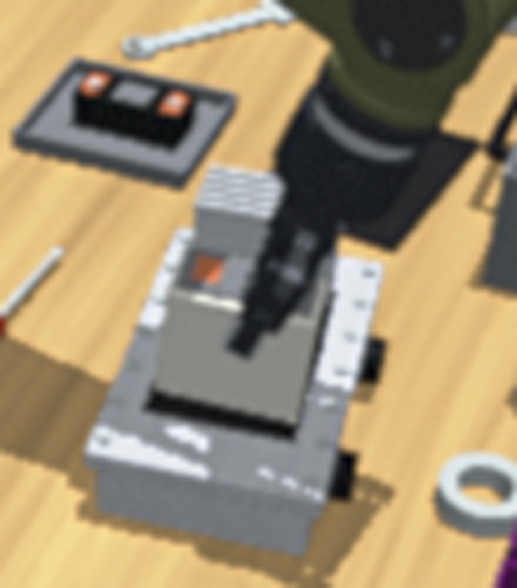

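Request:
{"method": "move_arm", "body": {
  "deltas": "1 0.2 -0.1 0 0;1 0.3 -0.1 0 0;1 0.2 -0.1 0 0;1 0 0 0 0"
}}

```text
time_s: 72.33
ee_pos: [0.6102, -0.064, 0.1267]
orientation: [-1.584, 1.24, -3.012]
wrist_force: [-0.0, 0.1, -3.6]
width: 0.542
```

```bash
python3 -c "
from h import *
show()
"
```

```text
t 72.33 pos [ 0.6102 -0.064   0.1267] zang -81.9 tilt [-0.946 -0.324 -0.004] w 0.542 F [-0.   0.1 -3.6]
```

Request:
{"method": "move_arm", "body": {
  "deltas": "1 0.25 0 0 0;1 0.25 0 0 0;1 0 0 0 0"
}}

```text
time_s: 72.58
ee_pos: [0.6088, -0.0643, 0.1232]
orientation: [-1.582, 1.242, -3.01]
wrist_force: [-0.1, 0.3, -1.7]
width: 0.539
```

```bash
python3 -c "
from h import *
show()
"
```

```text
t 72.58 pos [ 0.6088 -0.0643  0.1232] zang -81.9 tilt [-0.946 -0.323 -0.003] w 0.539 F [-0.1  0.3 -1.7]
```

Request:
{"method": "move_arm", "body": {
  "deltas": "1 0.25 0.1 0 0;1 0.25 0.1 0 0;1 0.25 0 0 0;1 0 0 0 0"
}}

```text
time_s: 72.92
ee_pos: [0.6092, -0.0642, 0.1236]
orientation: [-1.579, 1.242, -3.009]
wrist_force: [0.6, -0.4, -3.0]
width: 0.538
```

```bash
python3 -c "
from h import *
show()
"
```

```text
t 72.92 pos [ 0.6092 -0.0642  0.1236] zang -81.94 tilt [-0.946 -0.323 -0.003] w 0.538 F [ 0.6 -0.4 -3. ]
```

Request:
{"method": "move_arm", "body": {
  "deltas": "1 0.25 0 0 0;0 0 0 0 0;-0.1 0 0 0 0;-0.2 0 0 0 0;-0.5 0 0 0 0;-1 0 0 0 0;-1 0 0 0 0;-1 0 0 0 0;-1 0 0 0 0;-1 -0.5 0 0 0;-1 -1 0 0 0;-1 -1.5 0 0 0;-1 -2 0 0 0;-1 -2 0 0 0;-1 -2 0 0 0;-1 -2 0 0 0;-1 -1.5 0 0 0;-1 -0.5 0 0 0;-1 0 0 0 0"
}}

```text
time_s: 74.5
ee_pos: [0.6539, -0.0585, 0.2562]
orientation: [-1.575, 1.245, -3.005]
wrist_force: [-0.0, -0.9, 0.5]
width: 0.999
```

```bash
python3 -c "
from h import *
show();p=shot('wrist','w39')
np.savez('w39.npz',image=p['image'],K=p['K'],extrinsics=p['extrinsics'])
cv2.imwrite('pics/z39.png',cv2.resize(p['image'][40:280,60:380,::-1],None,fx=2.5,fy=2.5,interpolation=cv2.INTER_CUBIC))
"
```

```text
t 74.5 pos [ 0.6539 -0.0585  0.2562] zang -81.92 tilt [-0.948 -0.32  -0.001] w 0.999 F [-0.  -0.9  0.5]
```

View pics/z39.png

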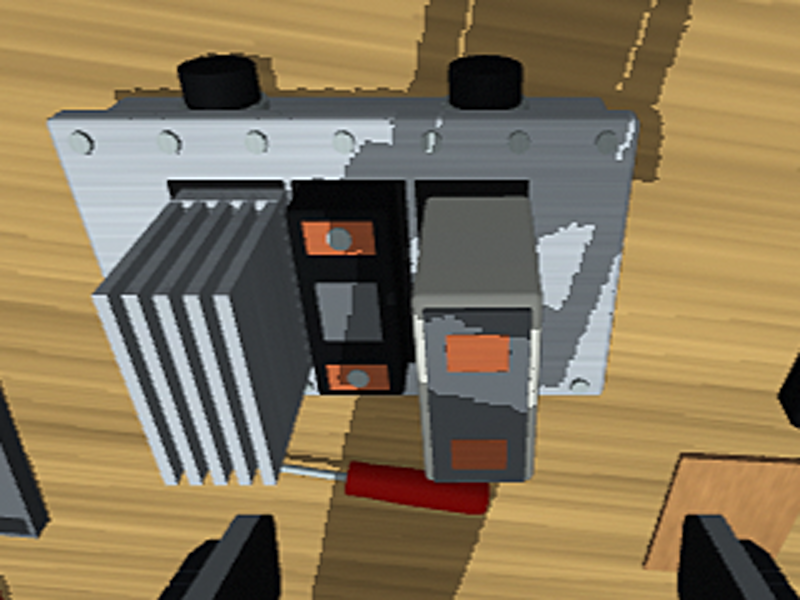

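```bash
python3 -c "
from h import *
p=dict(np.load('w39.npz'))
f=lambda L,z:ray(p,np.array(L)/2.5+[60,40],z)
def q(L,z,n):
    w=f(L,z);d=w[0]-w[-1];print(n,w.mean(0).round(4),round(np.degrees(np.arctan2(d[1],d[0])),1))
q([(413,297),(541,299),(533,481),(427,481)],.153,'film')
q([(94,294),(231,294),(280,484),(166,484)],.153,'sink')
q([(338,240),(357,378)],.095,'new')
q([(49,120),(636,122),(603,394),(130,392)],.06,'hous')
t=vision.get_image('top')
cv2.imwrite('pics/t40.png',t['image'][...,::-1])
"
```

```text
film [ 0.6079 -0.0653  0.153 ] 8.7
sink [0.5925 0.0401 0.153 ] 7.7
new [ 0.6001 -0.0082  0.095 ] 8.3
hous [ 0.5994 -0.0068  0.06  ] 4.1
```

View pics/t40.png

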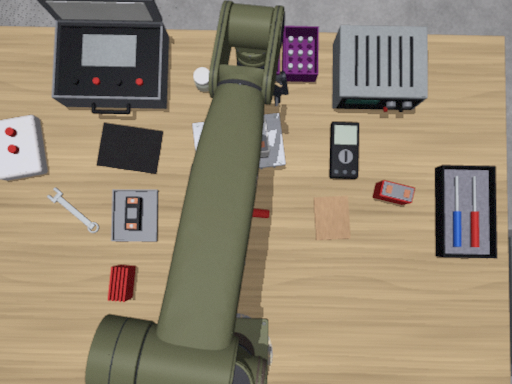

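Everything is in place: capacitor about 3 mm and heat sink about 4 mm from their starts, both upright. The worn relay is in the tray and the meter at (344,150) is unmoved. Handing in.

```bash
python3 -c "
from h import *
show();print(arm.hand_in())
"
```

```text
t 74.6 pos [ 0.653  -0.0585  0.2545] zang -81.93 tilt [-0.947 -0.322 -0.002] w 1.001 F [0.1 0.2 0.2]
the job is handed in; nothing more can be done
None
```

The relay swap is done and handed in at 74.6 s of the 139 s allowed. The hand-in gave no verdict, so the figures below are my own measurements from the camera pictures.

- **Moves:** The capacitor and heat sink went to the mat, the worn relay into the tray, and the fresh relay onto the middle pad. The heat sink and then the capacitor went back to the pads they came from.
- **Fresh relay:** It is about 1 mm from the pad centre and less than 1° off square, going by most measurements.
- **Capacitor and heat sink:** They stand about 3 mm and 4–5 mm from where they started, upright and within about 1° of square (limit 12 mm and 0.17 rad).
- **Worn relay and multimeter:** In the last top view the worn relay lies flat in the middle of the tray. The multimeter shows no shift, though I did not measure it numerically. The gripper is clear of everything.

**Did not go as planned or disagreed:**
- **Tool tilt:** The tool's tilt crept up to about 0.32 rad over the job. I could not undo it, because only turns about the tool's own axis are available. The parts were in contact with their surfaces before I let go and settled upright.
- **Housing check:** The last housing fit from a steep view gave 4.1° of yaw and a 2 mm y offset. Earlier fits agreed on about 8°, so I trusted those and the parts' own 8°.

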